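# Weigh a batch of jars on the chocked platform scale

### The arm

A 6-joint arm with a two-finger parallel gripper is mounted at the origin on the work surface. World frame = base frame: x ahead of the robot, y to its left, z up, the work surface at z = 0. Lengths are in mm, angles in rad, forces in N, time in s.
With the tool pointing down it reaches from about 275 to 750 mm from the base axis. Payload 10.2 kg.
Tool frame: the origin (TCP) lies on the centre line of the jaws, within the pads' length; the fingertips stand 8 mm ahead of it and the grasp point (between the pads) lies 11 mm behind it; x points along the fingers, y is the direction in which the jaws open and shut, and the axes are right-handed (so a half turn about x gives the same grasp; the last joint's range is limited). The gripper opens to 85 mm and grips with 20 to 120 N. Pads are 22 mm wide; open, the fingers measure 114 mm over their backs; the gripper's body (76 mm by 85 mm) begins 54 mm behind the grasp point. The pads swing forward as they close: fully open they stand 13 mm farther back than shut.
Start: joints at [-1.436, 0.313, 1.498, -0, 1.331, -0.223], TCP at [183.85, -491.762, 239.294] pointing down, gripper open.
Joint ranges: [-2.94, 2.94], [-0.97, 2.17], [0.19, 2.56], [-1.23, 4.37], [0.02, 3.11], [-2.88, 2.88]. Speed limits (rad/s): [2.39, 2.39, 3.01, 3.14, 3.14, 3.14].

### API

Orientations are given as a unit quaternion [w, x, y, z].
In Python, from rig import ctrl, vision, workorder gives the robot as it stands. The module is installed in compiled form; this text tells all that it offers.
- The arm moves only by the shell command python3 -m jog 'ROWS' [OPENING] [FORCE]. ROWS is JSON, a list that holds one entry, the list of rows, each a list of 6 numbers: the shift along the tool's x, y, z in m, then the turn, a rotation vector about the tool's x, y, z in rad. A call has 1 to 12 rows; each row shifts and turns the commanded pose from where the row before left it, along the tool's axes as they then stand; what a row does not reach is not made up. A row lasts 1/8 s, in which the tool goes at most 62.5 mm and 10.7 degrees, less where a joint would pass 70% of its speed; a pose out of reach is approached as far as the arm can. A call is refused whole if a number of a shift passes 0.0625 or a number of a turn 0.188, either way. A call with a gripper value outside its range is refused whole. OPENING is the closure in counts, from 0 (fully open) to 255 (shut), set as the call begins (- or left out, the last holds). The fingers move at their own pace and stop on an object; FORCE is the grip in N (left out, the last holds). Time passes only in rows, so rows that do not move let the fingers close. It gives the time, the measured TCP pose, the force and the opening at its end, in the units of the state.
- ctrl.sense(): the state, without advancing time (a new reading comes with each control period).
- vision.capture(name): name is "scene" or "top" or "wrist"; returns a dict with "image" (384x512x3 uint8, red, green, blue), "mtx" (3x3 intrinsics, pixels), "k1" (the pictures are not rectified: a ray, as slopes to the right and down, at radius r is drawn at 1 + k1 r^2 times it, then the intrinsics apply), "R" (3x3) and "t" (3): a world point X has camera coordinates R X + t; the wrist camera has in their place "hand_eye" (4x4, takes a point from camera to tool coordinates, whose origin is the TCP and whose axes are the tool frame's). Camera axes: x right, y down, z forward; pixel columns grow to the right and rows downward; lengths in mm; the calibration is good to about 2 mm. A picture is of the moment at which its call begins: read the wrist's pose just before it. There is no depth.
- workorder.finish_job(): hands the job in, once; it reports no verdict.
The state is a dict: "time_s": time; "joints": joint angles; "dq": joint speeds; "tau": joint torques, N m; "eef_pos": TCP position; "ee_rot": TCP orientation; "force": force on the tool from outside, world axes, zero at the start; "wrist_torque": the same for the moment, N m; "grip_width": opening from 0.0 (shut) to 1.0 (fully open).
Only numpy, scipy, OpenCV 4.12 (cv2) and the standard library are available. Lean on these libraries where they do the work, as an engineer would, in place of code of your own. Each camera call takes 0.05 s, during which the arm holds its last target.

### The job

Get the bench scale ready by working the wooden wedge out from under its heavy platform until the platform lies flat, and leave the wedge on the bench clear of the platform. Then stand all the glass jars upright together on the platform, and with them all there press the ticket printer's spring plunger fully down to its stop and let it come back up. Finally stand all the jars upright in the wooden tray; squeeze the glass only lightly (under 25 N) the whole time, and leave the oil bottle, brass knob and steel cup alone.

Things in the scene. Friction and masses are not known exactly. Their poses are not given: they have to be found in the camera images.
- platform_top (a point): Platform of the low bench scale: steel plate 200 x 200 mm, 12 mm thick, 2 kg, with a lip 4 mm wide and 6 mm high along its edges. This point: centre of its floor, 20 mm above the bench when flat (underside 8 mm). z is normal to it; it is hinged along its +y side, beside a fixed blue beam (26 mm high, 109 to 145 mm from the centre); its free -y edge is held up by the wedge.
- platform (a joint): Tilt of the platform in rad about its hinge: 0 flat on its stops, about 0.07 at the start with the wedge under its free edge. It sinks by its own weight as the wedge comes out; the edge bears on the wedge with about 10 N, so the wedge drags with roughly 5 to 15 N.
- wedge_tail (a point): Middle of the thick tail of the pale wooden wedge (28 mm wide along x, 120 mm long along y, 120 g), 15 mm above its underside: grip here across the width. +y points to the thin tip. The tail is flat and 26 mm thick for its last 36 mm (18 mm either way of here), then tapers to 4 mm. At the start 55 to 75 mm lies under the platform's free edge; it comes out along its own -y.
- wedge_tip (a point): Middle of the wedge's thin tip, 102 mm from wedge_tail, same axes.
- plunger_top (a point): Centre of the top face of the ticket printer's spring plunger: a black round mushroom head 36 mm across and 12 mm thick on a steel stem, standing upright on the grey printer box (70 x 80 mm, 66 mm high, fixed to the bench near the robot). The top is 115 mm above the bench when up.
- plunger (a joint): How far the plunger is pressed down, in m: 0 up, 0.016 at its stop. Its spring takes 3 N to start and 10 N at the stop and lifts it again when released.
- tray_in (a point): Wooden tray fixed to the bench, 200 mm (its x) by 180 mm (its y) outside, walls 5 mm thick, 14 mm high over the bench; this point is the centre of its inner floor, about 5 mm above the bench. It holds the jars two by two.
- oil_bottle: Bystander: amber glass bottle with a black cap, 48 mm across, 130 mm high; origin at the centre of its underside.
- brass_knob: Bystander: small round brass machine knob standing on its flange, 40 mm across, 36 mm high; origin at the centre of its underside.
- parts_cup: Bystander: empty open steel cup, 64 mm across, 50 mm high; origin at the centre of its underside.
- jar1_mid (a point): Glass jar of brass balls with a flat metal lid, 56 mm across the glass, 54 mm across the lid (the top 12 mm), 52 mm high, 120 to 200 g; this point is its centre, 26 mm above its underside, z up. Three or four of the four jars are present; the others are absent. The glass cracks if squeezed with more than 25 N.
- jar2_mid (a point): Glass jar of brass balls with a flat metal lid, 56 mm across the glass, 54 mm across the lid (the top 12 mm), 52 mm high, 120 to 200 g; this point is its centre, 26 mm above its underside, z up. Three or four of the four jars are present; the others are absent. The glass cracks if squeezed with more than 25 N.
- jar3_mid (a point): Glass jar of brass balls with a flat metal lid, 56 mm across the glass, 54 mm across the lid (the top 12 mm), 52 mm high, 120 to 200 g; this point is its centre, 26 mm above its underside, z up. Three or four of the four jars are present; the others are absent. The glass cracks if squeezed with more than 25 N.
- jar4_mid (a point): Glass jar of brass balls with a flat metal lid, 56 mm across the glass, 54 mm across the lid (the top 12 mm), 52 mm high, 120 to 200 g; this point is its centre, 26 mm above its underside, z up. Three or four of the four jars are present; the others are absent. The glass cracks if squeezed with more than 25 N.
There are look-alikes about, which are no part of the job. Of the things shaped like the part that bears wedge_tail, the wooden one is meant. Leave any orange look-alike of the part that bears jar1_mid alone.

How it is judged (in metres and radians):
On the way, in this order (a step that is already met when the one before it is completed fails the run):
1. the wedge is out from under the platform, which lies flat (value of joint platform below 0.008 rad and (x of wedge_tip in the frame of platform_top above 0.101 m or x of wedge_tip in the frame of platform_top below -0.101 m or y of wedge_tip in the frame of platform_top above 0.101 m or y of wedge_tip in the frame of platform_top below -0.101 m) and (x of wedge_tail in the frame of platform_top above 0.101 m or x of wedge_tail in the frame of platform_top below -0.101 m or y of wedge_tail in the frame of platform_top above 0.101 m or y of wedge_tail in the frame of platform_top below -0.101 m) and height (world z) of wedge_tail below 0.032 m), for 0.2 s.
2. all the jars stand upright on the platform, let go (x of jar1_mid in the frame of platform_top between -0.1 and 0.1 m and y of jar1_mid in the frame of platform_top between -0.1 and 0.1 m and z of jar1_mid in the frame of platform_top between 0.018 and 0.036 m and angle between each of jar1_mid, jar2_mid, jar3_mid, jar4_mid's own z axis and vertical below 0.2 rad and x of jar2_mid in the frame of platform_top between -0.1 and 0.1 m and y of jar2_mid in the frame of platform_top between -0.1 and 0.1 m and z of jar2_mid in the frame of platform_top between 0.018 and 0.036 m and x of jar3_mid in the frame of platform_top between -0.1 and 0.1 m and y of jar3_mid in the frame of platform_top between -0.1 and 0.1 m and z of jar3_mid in the frame of platform_top between 0.018 and 0.036 m and x of jar4_mid in the frame of platform_top between -0.1 and 0.1 m and y of jar4_mid in the frame of platform_top between -0.1 and 0.1 m and z of jar4_mid in the frame of platform_top between 0.018 and 0.036 m and contact force between the fingers and jar1 below 0.1 N and contact force between the fingers and jar2 below 0.1 N and contact force between the fingers and jar3 below 0.1 N and contact force between the fingers and jar4 below 0.1 N), for 0.2 s.
3. the plunger is pressed down to its stop with all the jars on the platform (value of joint plunger above 0.0145 m and x of jar1_mid in the frame of platform_top between -0.1 and 0.1 m and y of jar1_mid in the frame of platform_top between -0.1 and 0.1 m and z of jar1_mid in the frame of platform_top between 0.018 and 0.036 m and angle between each of jar1_mid, jar2_mid, jar3_mid, jar4_mid's own z axis and vertical below 0.2 rad and x of jar2_mid in the frame of platform_top between -0.1 and 0.1 m and y of jar2_mid in the frame of platform_top between -0.1 and 0.1 m and z of jar2_mid in the frame of platform_top between 0.018 and 0.036 m and x of jar3_mid in the frame of platform_top between -0.1 and 0.1 m and y of jar3_mid in the frame of platform_top between -0.1 and 0.1 m and z of jar3_mid in the frame of platform_top between 0.018 and 0.036 m and x of jar4_mid in the frame of platform_top between -0.1 and 0.1 m and y of jar4_mid in the frame of platform_top between -0.1 and 0.1 m and z of jar4_mid in the frame of platform_top between 0.018 and 0.036 m), for 0.1 s.
At the end, for the whole second after the job is handed in: All the jars stand upright (within 0.2 rad) at rest on the floor of the tray, the plunger is back up (within 3 mm), the platform is flat (under 0.008 rad), and the wedge lies on the bench with neither tip nor tail under or on the platform (all of step 1 and x of jar1_mid in the frame of tray_in between -0.095 and 0.095 m and y of jar1_mid in the frame of tray_in between -0.085 and 0.085 m and z of jar1_mid in the frame of tray_in between 0.018 and 0.036 m and angle between each of jar1_mid, jar2_mid, jar3_mid, jar4_mid's own z axis and vertical below 0.2 rad and x of jar2_mid in the frame of tray_in between -0.095 and 0.095 m and y of jar2_mid in the frame of tray_in between -0.085 and 0.085 m and z of jar2_mid in the frame of tray_in between 0.018 and 0.036 m and x of jar3_mid in the frame of tray_in between -0.095 and 0.095 m and y of jar3_mid in the frame of tray_in between -0.085 and 0.085 m and z of jar3_mid in the frame of tray_in between 0.018 and 0.036 m and x of jar4_mid in the frame of tray_in between -0.095 and 0.095 m and y of jar4_mid in the frame of tray_in between -0.085 and 0.085 m and z of jar4_mid in the frame of tray_in between 0.018 and 0.036 m and linear speed of each of jar1, jar2, jar3, jar4 below 0.02 m/s and value of joint plunger below 0.003 m); the robot touches nothing.
It fails at once if a glass jar is squeezed too hard (more than 25 N at each finger, 50 N in all) (contact force between the fingers and jar1 above 50 N or contact force between the fingers and jar2 above 50 N or contact force between the fingers and jar3 above 50 N or contact force between the fingers and jar4 above 50 N).
It fails at once if a bystander is disturbed (moved more than 30 mm) (distance of any of oil_bottle, brass_knob, parts_cup from where it was at the start of the episode above 0.03 m).
Of jar1, jar2, jar3, jar4 only 3 to 4 are there at a start; the rules pass over those that are not, and their reading is None.
At some moment in a run one of jar1, jar2, jar3, jar4 may be knocked a few centimetres aside while the robot is not near it.
It also fails if it takes over 210 s, if anything falls off the work surface, if the arm or the gripper's body presses on something with over 40 N, if the wrist force passes 120 N, or if a joint passes its speed limit or range.

## Working session

There is one attempt and no reset: what is moved stays moved. The work goes in short steps, Python scripts to look and compute and a shell command to move; the robot and the scene stay as the last step left them, time stands still between calls to the robot, and variables do not carry over. Pictures are saved under pics/ and viewed, and the job is handed in when it is done.

```bash
mkdir -p pics; ls; cat > h.py <<'E'
import numpy as np, cv2, json
from rig import ctrl, vision, workorder
def snap(name,fn):
    s=ctrl.sense(); c=vision.capture(name)
    cv2.imwrite('pics/'+fn+'.png',c['image'][:,:,::-1]); 
    return s,c
E
python3 - <<'E'
from h import *
print(ctrl.sense())
for n in ['scene','top','wrist']:
    s,c=snap(n,n+'0'); print({k:(v.tolist() if hasattr(v,'tolist') else v) for k,v in c.items() if k!='image'})
E
```

```text
pics
{'time_s': 0.0, 'joints': array([-1.43638251e+00,  3.13454900e-01,  1.49844430e+00, -2.02050446e-05,
        1.33103078e+00, -2.23419415e-01]), 'dq': array([-0.00097316,  0.00060025,  0.00019391, -0.00034118,  0.00062793,
        0.00096669]), 'tau': array([-1.18179792e-03, -4.12266827e+01, -2.59743798e+01, -2.58453092e-04,
        4.19728385e-03, -2.29740425e-05]), 'eef_pos': array([ 183.81786611, -491.49292492,  238.72985613]), 'ee_rot': array([ 0.12536825,  0.69583293,  0.12631356, -0.69580473]), 'force': array([ 0.04737873, -0.25135972, -0.12653727]), 'wrist_torque': array([-0.04056696,  0.02825416,  0.00911989]), 'grip_width': 1.0037543683762866}
{'mtx': [[350.7404816241265, 0.0, 253.70447830676906], [0.0, 350.7404816241265, 190.3775789320683], [0.0, 0.0, 1.0]], 'k1': -0.0418063893097208, 'R': [[0.7133397415781589, 0.7008119562660022, -0.0030025055911314393], [0.5380550065781087, -0.5504084206671276, -0.6383943768196505], [-0.44904701644865347, 0.4537765666198921, -0.7697035822998524]], 't': [-440.89819089385855, -237.24473614996475, 1272.2186296210368]}
{'mtx': [[423.90587039591924, 0.0, 248.76790275869698], [0.0, 423.90587039591924, 188.41328641415873], [0.0, 0.0, 1.0]], 'k1': -0.005715989163555305, 'R': [[0.08216768020961965, -0.9966065333737287, -0.004887736262175027], [-0.9741264611554448, -0.07927627603985148, -0.21164335504339177], [0.21053766885224973, 0.022151516743830094, -0.9773347432175981]], 't': [-21.841152562091846, 609.6584745522263, 1231.137449878844]}
{'mtx': [[275.83093403018773, 0.0, 255.3157282201299], [0.0, 275.83093403018773, 189.45674053595468], [0.0, 0.0, 1.0]], 'k1': -0.05707243130328445, 'hand_eye': [[-0.0003256143092059369, -0.2601909916619597, 0.9655571147442733, -133.3222366309622], [0.9999999317524719, -0.0002532673068290954, 0.00026898089330833544, 1.6497310632692663], [0.0001745576446730526, 0.9655571364314155, 0.26019105637202705, -64.75527753047176], [0.0, 0.0, 0.0, 1.0]]}
```

View pics/scene0.png

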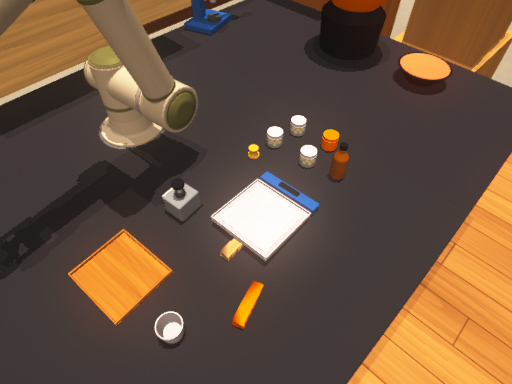

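View pics/top0.png

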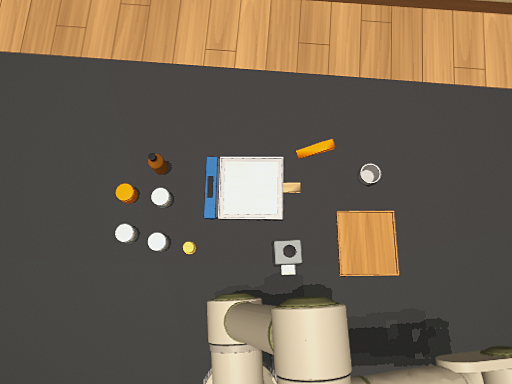

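View pics/wrist0.png

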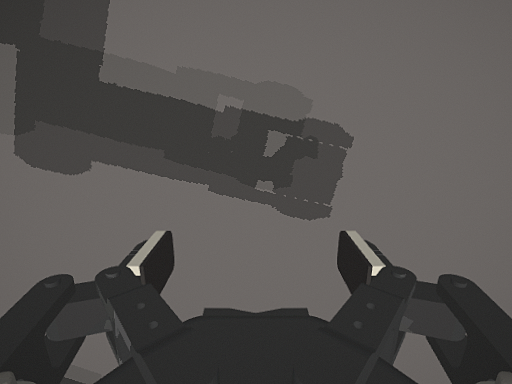

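Scene: the pale wedge is at top-image (291,187), with an orange look-alike wedge at (315,148). There are three white-lidded jars at (161,197), (125,233) and (157,242), and an orange look-alike jar at (126,193). The wood wedge under the platform is the one I want. Next I'll check close crops and measure.

```bash
cat >> h.py <<'E'
def und(c,u,v):
    m=c['mtx']; d=np.array([(u-m[0,2])/m[0,0],(v-m[1,2])/m[1,1]]); x=d.copy()
    for _ in range(20): x=d/(1+c['k1']*(x@x))
    return np.array([x[0],x[1],1.0])
def qR(q):
    from scipy.spatial.transform import Rotation as R
    return R.from_quat([q[1],q[2],q[3],q[0]]).as_matrix()
def ray(c,u,v,s=None):
    d=und(c,u,v)
    if 'R' in c: return -np.array(c['R']).T@np.array(c['t']), np.array(c['R']).T@d
    H=np.array(c['hand_eye']); Rt=qR(s['ee_rot']); 
    return np.array(s['eef_pos'])+Rt@H[:3,3], Rt@(H[:3,:3]@d)
def onz(c,u,v,z,s=None):
    o,d=ray(c,u,v,s); k=(z-o[2])/d[2]; return o+k*d
def proj(c,X,s=None):
    X=np.asarray(X,float)
    if 'R' in c: p=np.array(c['R'])@X+np.array(c['t'])
    else:
        H=np.array(c['hand_eye']); Rt=qR(s['ee_rot']); p=H[:3,:3].T@(Rt.T@(X-np.array(s['eef_pos']))-H[:3,3])
    x=p[:2]/p[2]; x=x*(1+c['k1']*(x@x)); m=c['mtx']; return np.array([m[0,0]*x[0]+m[0,2],m[1,1]*x[1]+m[1,2]])
def crop(c,fn,u0,u1,v0,v1,k=4):
    im=c['image'][v0:v1,u0:u1,::-1]; cv2.imwrite('pics/'+fn+'.png',cv2.resize(im,None,fx=k,fy=k,interpolation=cv2.INTER_CUBIC))
E
python3 - <<'E'
from h import *
s,c=snap('top','top1'); crop(c,'t1a',195,345,130,280,4); crop(c,'t1b',95,215,140,260,5)
s2,c2=snap('scene','scene1'); crop(c2,'s1a',150,330,160,310,4); crop(c2,'s1b',240,360,100,200,5)
P=lambda u,v,z:print((u,v),onz(c,u,v,z).round(1))
P(161,197,52);P(125,233,52);P(157,242,52);P(126,193,52);P(291,187,28)
print('sc')
Q=lambda u,v,z:print((u,v),onz(c2,u,v,z).round(1))
Q(275,132,52);Q(298,121,52);Q(308,151,52);Q(330,135,52)
E
```

```text
(161, 197) [563.3 295.6  52. ]
(125, 233) [444.2 390.4  52. ]
(157, 242) [425.3 290.2  52. ]
(126, 193) [567.  405.1  52. ]
(291, 187) [ 632.7 -103.3   28. ]
sc
(275, 132) [435.3 287.6  52. ]
(298, 121) [453.3 385.3  52. ]
(308, 151) [571.  293.4  52. ]
(330, 135) [575.3 404.   52. ]
```

View pics/t1a.png

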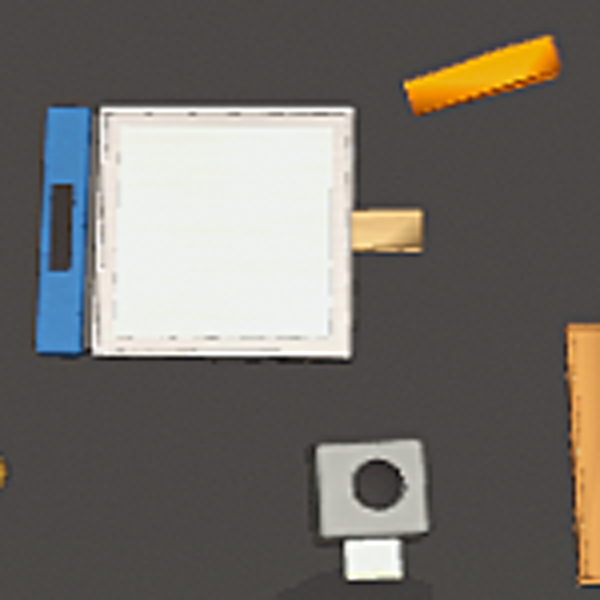

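View pics/t1b.png

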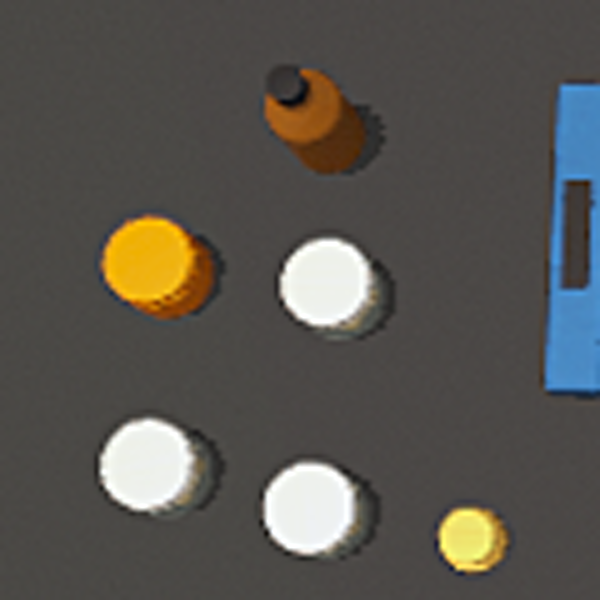

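View pics/s1a.png

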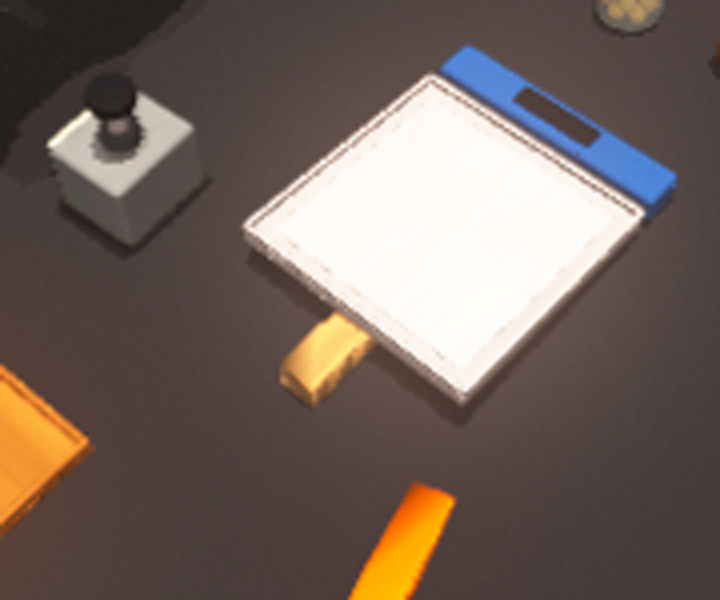

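View pics/s1b.png

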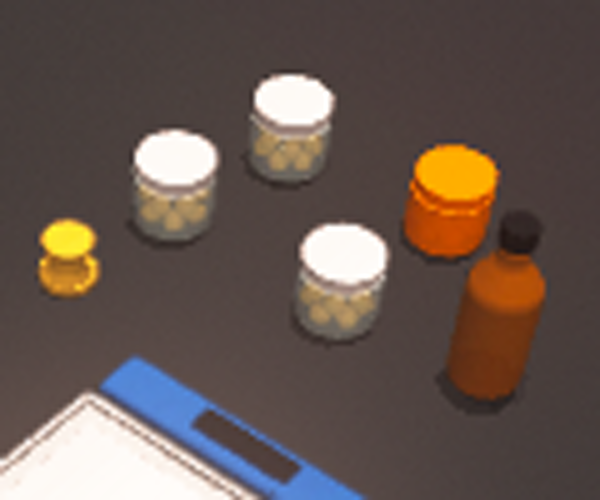

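The crops confirm it: the wooden wedge sits under the platform edge (tail end at top crop (423,230)), and the white-lidded jars are clear glass with brass balls. The orange jar and orange wedge are look-alikes. Next, better numbers.

```bash
python3 - <<'E'
from h import *
s,c=snap('top','top2'); s2,c2=snap('scene','scene2')
def T(x,y,z,n): print('T',n,onz(c,(x+.5)/4-.5+195,(y+.5)/4-.5+130,z).round(1))
def Tb(x,y,z,n): print('T',n,onz(c,(x+.5)/5-.5+95,(y+.5)/5-.5+140,z).round(1))
def S(x,y,z,n): print('S',n,onz(c2,(x+.5)/4-.5+150,(y+.5)/4-.5+160,z).round(1))
def Sb(x,y,z,n): print('S',n,onz(c2,(x+.5)/5-.5+240,(y+.5)/5-.5+100,z).round(1))
Tb(326,282,52,'jA');Tb(147,464,52,'jB');Tb(309,508,52,'jC');Tb(150,260,52,'jO');Tb(471,536,36,'knob');Tb(333,135,30,'oil~')
Sb(344,254,52,'jA');Sb(293,102,52,'jB');Sb(176,158,52,'jC');Sb(454,175,52,'jO');Sb(68,238,36,'knob')
for p,n in [((423,209),'tailcorner+x'),((423,251),'tailcorner-x'),((353,210),'e'),((353,250),'e')]: T(*p,26,n)
for p,n in [((282,372),'tail -x'),((315,390),'tail +x'),((330,315),'e-x'),((374,343),'e+x')]: S(*p,26,n)
T(379,484,115,'plunger'); S(112,92,115,'plunger')
for p in [(100,107),(354,108),(352,357),(92,354)]: T(*p,32,'plat')
for p in [(432,76),(642,214),(463,400),(246,228)]: S(*p,32,'plat')
P=lambda u,v,z,n:print('T',n,onz(c,u,v,z).round(1))
for p in [(337,211),(395,210),(399,275),(341,276)]: P(*p,14,'tray')
for p in [(125,230),(171,270),(118,321),(69,272)]: print('S tray',onz(c2,*p,14).round(1))
P(370,173,50,'cup')
E
```

```text
T jA [566.2 299.6  52. ]
T jB [445.8 393.7  52. ]
T jC [427.5 292.3  52. ]
T jO [571.1 410.   52. ]
T knob [419.9 195.5  36. ]
T oil~ [665.2 312.4  30. ]
S jA [570.2 296.4  52. ]
S jB [450.4 389.9  52. ]
S jC [432.1 290.1  52. ]
S jO [575.1 406.6  52. ]
S knob [422.8 196.5  36. ]
T tailcorner+x [ 652.2 -132.    26. ]
T tailcorner-x [ 618.3 -133.9   26. ]
T e [646.9 -76.9  26. ]
T e [614.6 -79.   26. ]
S tail -x [ 631.  -137.1   26. ]
S tail +x [ 655.9 -131.1   26. ]
S e-x [621.8 -85.8  26. ]
S e+x [658.1 -80.3  26. ]
T plunger [ 427.5 -103.2  115. ]
S plunger [ 432.9 -103.3  115. ]
T plat [713.3 130.1  32. ]
T plat [728.8 -71.9  32. ]
T plat [529.1 -83.4  32. ]
T plat [515. 117.  32.]
S plat [526.1 110.7  32. ]
S plat [720.6 120.8  32. ]
S plat [730.7 -72.4  32. ]
S plat [531.8 -80.6  32. ]
T tray [ 570.5 -253.2   14. ]
T tray [ 588.5 -434.7   14. ]
T tray [ 388.7 -448.9   14. ]
T tray [ 371.4 -273.1   14. ]
S tray [ 384.4 -271.    14. ]
S tray [ 573.4 -254.8   14. ]
S tray [ 590.3 -421.7   14. ]
S tray [ 391.7 -443.6   14. ]
T cup [ 692.3 -344.2   50. ]
```

```bash
cat >> h.py <<'E'
def plan(target,yaw=None):
    """tool pointing down. yaw = world angle (deg) of tool y axis (mod 180 chosen nearest unless exact)"""
    s=ctrl.sense(); Rt=qR(s['ee_rot']); y=np.degrees(np.arctan2(Rt[1,1],Rt[0,1]))
    print('t',round(s['time_s'],2),'pos',np.round(s['eef_pos'],1),'yaw',round(y,2),'tilt x',np.round(Rt[:,0],4),'j',np.round(s['joints'],2),'F',np.round(s['force'],1),'w',round(s['grip_width'],3))
    if target is None: return
    dy=0
    if yaw is not None:
        dy=(yaw-y+90)%180-90
        # tool x = -z world, so rotation about tool x by a turns yaw by -a
    a=np.radians(y+dy); ty=np.array([np.cos(a),np.sin(a),0]); tx=np.array([0,0,-1.]); tz=np.cross(tx,ty)
    d=np.asarray(target,float)-np.array(s['eef_pos'])
    print('turn about tool x (rad): %.3f'%(-np.radians(dy)),' then shift tool mm: x %.1f y %.1f z %.1f'%(d@tx,d@ty,d@tz), 'dist %.0f'%np.linalg.norm(d), 'j6 now %.2f'%s['joints'][5])
E
python3 - <<'E'
from h import *
plan([637,-160,200],4)
E
```

```text
t 0.35 pos [ 183.8 -491.7  239.2] yaw -69.5 tilt x [-0.e+00  3.e-04 -1.e+00] j [-1.44  0.31  1.5   0.    1.33 -0.22] F [-0.2  0.4  0.3] w 0.999
turn about tool x (rad): -1.283  then shift tool mm: x 39.2 y 475.2 z -299.3 dist 563 j6 now -0.22
```

```bash
python3 -m jog '[[[0,0,0,-0.1833,0,0],[0,0,0,-0.1833,0,0],[0,0,0,-0.1833,0,0],[0,0,0,-0.1833,0,0],[0,0,0,-0.1833,0,0],[0,0,0,-0.1833,0,0],[0,0,0,-0.1833,0,0]]]'
python3 -m jog '[[[0.0039,0.0475,-0.030,0,0,0],[0.0039,0.0475,-0.030,0,0,0],[0.0039,0.0475,-0.030,0,0,0],[0.0039,0.0475,-0.030,0,0,0],[0.0039,0.0475,-0.030,0,0,0],[0.0039,0.0475,-0.030,0,0,0],[0.0039,0.0475,-0.030,0,0,0],[0.0039,0.0475,-0.030,0,0,0],[0.0039,0.0475,-0.030,0,0,0],[0.0039,0.0475,-0.030,0,0,0],[0,0,0,0,0,0],[0,0,0,0,0,0]]]'
python3 - <<'E'
from h import *
plan([637,-116,100],4)
s,c=snap('wrist','w1')
E
```

```text
time_s: 1.23
eef_pos: [183.8, -491.8, 239.2]
ee_rot: [0.519, 0.481, 0.519, -0.481]
force: [1.1, 0.7, -0.3]
grip_width: 0.996
time_s: 2.72
eef_pos: [636.3, -159.5, 200.1]
ee_rot: [0.517, 0.482, 0.517, -0.482]
force: [-0.6, 0.5, -0.4]
grip_width: 1.006
t 2.73 pos [ 636.3 -159.5  200.1] yaw 4.02 tilt x [-6.e-04 -0.e+00 -1.e+00] j [-0.42  0.64  1.11 -0.    1.4  -0.49] F [-0.6  0.5 -0.4] w 1.006
turn about tool x (rad): 0.000  then shift tool mm: x 100.1 y 3.7 z -43.3 dist 109 j6 now -0.49
```

View pics/w1.png

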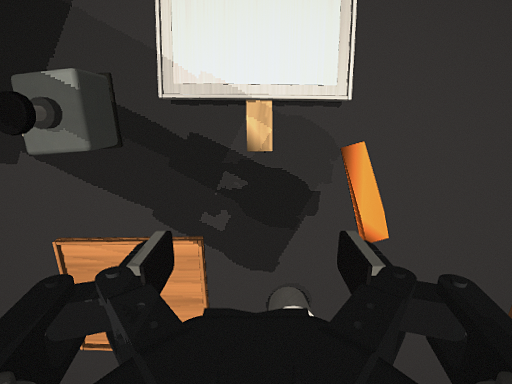

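The wrist view shows the wedge at (246..272, 99..152), end edge at row 152. The orange wedge is well right at (365,190).

```bash
python3 - <<'E'
from h import *
s=ctrl.sense();c=vision.capture('wrist')
for p in [(247,152),(272.5,152),(246,100),(271.5,100)]: print(onz(c,*p,26,s).round(1))
for p in [(162,98),(353,98)]: print('plat',onz(c,*p,26+13,s).round(1))
for p in [(57,241),(203,239),(206,303)]: print('tray',onz(c,*p,14,s).round(1))
E
```

```text
[ 624.7 -136.6   26. ]
[ 653.1 -134.6   26. ]
[620.2 -81.1  26. ]
[647.4 -79.2  26. ]
plat [534.2 -85.1  39. ]
plat [730.2 -71.5  39. ]
tray [ 382.6 -270.2   14. ]
tray [ 575.5 -251.8   14. ]
tray [ 580.9 -347.6   14. ]
```

```bash
python3 -m jog '[[[0,0.0036,-0.0413,0,0,0],[0.06,0,0,0,0,0],[0.06,0,0,0,0,0],[0.04,0,0,0,0,0],[0.014,0,0,0,0,0],[0.013,0,0,0,0,0],[0,0,0,0,0,0]]]' 0 50
python3 - <<'E'
from h import *
plan([637.2,-117.6,12],4.5)
s,c=snap('wrist','w2')
E
```

```text
time_s: 3.7
eef_pos: [637.5, -118.1, 13.9]
ee_rot: [0.517, 0.482, 0.517, -0.482]
force: [-0.3, 0.2, 1.0]
grip_width: 0.998
t 3.7 pos [ 637.5 -118.1   13.9] yaw 4.0 tilt x [ 6.e-04 -2.e-04 -1.e+00] j [-0.36  0.81  1.31  0.    1.02 -0.43] F [-0.3  0.2  1. ] w 0.998
turn about tool x (rad): -0.009  then shift tool mm: x 1.9 y -0.3 z -0.6 dist 2 j6 now -0.43
```

View pics/w2.png

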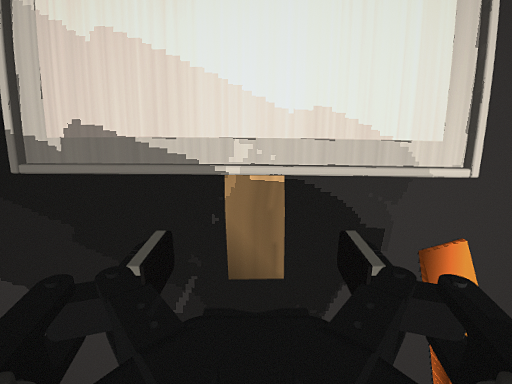

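Wedge centred between the pads, with the tail end at (256,278). Closing.

```bash
python3 -m jog '[[[0,0,0,0,0,0],[0,0,0,0,0,0],[0,0,0,0,0,0],[0,0,0,0,0,0],[0,0,0,0,0,0],[0,0,0,0,0,0],[0,0,0,0,0,0],[0,0,0,0,0,0]]]' 255 60
python3 - <<'E'
from h import *
plan([637.2,-117.6,12],4.5)
E
```

```text
time_s: 4.75
eef_pos: [637.6, -117.9, 13.9]
ee_rot: [0.518, 0.482, 0.517, -0.482]
force: [-1.0, -0.8, 5.2]
grip_width: 0.314
t 4.75 pos [ 637.6 -117.9   13.9] yaw 4.02 tilt x [ 6.e-04 -4.e-04 -1.e+00] j [-0.36  0.81  1.31 -0.    1.02 -0.43] F [-1.  -0.8  5.2] w 0.314
turn about tool x (rad): -0.008  then shift tool mm: x 1.9 y -0.4 z -0.3 dist 2 j6 now -0.43
```

```bash
python3 -m jog '[[[0,0,0.005,0,0,0],[0,0,0.01,0,0,0],[0,0,0.01,0,0,0],[0,0,0.01,0,0,0]]]'
python3 -m jog '[[[0,0,0.01,0,0,0],[0,0,0.01,0,0,0],[0,0,0.01,0,0,0],[0,0,0.01,0,0,0],[0,0,0.01,0,0,0],[0,0,0.01,0,0,0],[0,0,0,0,0,0],[0,0,0,0,0,0]]]'
python3 - <<'E'
from h import *
plan([637.2,-217.6,12],4.5)
s,c=snap('wrist','w3');s,c=snap('top','top3')
crop(c,'t3a',195,345,130,280,4)
E
```

```text
time_s: 5.25
eef_pos: [640.1, -150.6, 13.9]
ee_rot: [0.517, 0.483, 0.518, -0.481]
force: [-0.9, 11.2, 8.4]
grip_width: 0.316
time_s: 6.25
eef_pos: [644.4, -213.1, 13.9]
ee_rot: [0.518, 0.482, 0.516, -0.482]
force: [0.7, -3.2, 5.1]
grip_width: 0.31
t 6.25 pos [ 644.4 -213.1   13.9] yaw 4.01 tilt x [ 0.0014 -0.0013 -1.    ] j [-0.49  0.87  1.19 -0.    1.08 -0.56] F [ 0.7 -3.2  5.1] w 0.31
turn about tool x (rad): -0.009  then shift tool mm: x 1.9 y -7.5 z 3.9 dist 9 j6 now -0.56
```

View pics/w3.png

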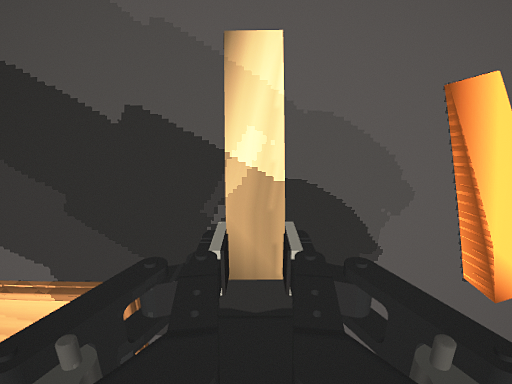

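View pics/t3a.png

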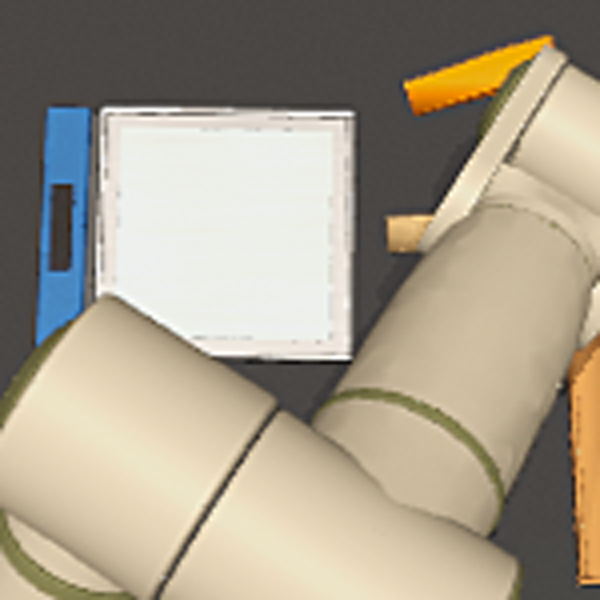

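Wedge is out with its tip about 27 mm clear and the platform looks flat. Opening partway and lifting.

```bash
python3 -m jog '[[[0,0,0,0,0,0],[0,0,0,0,0,0],[0,0,0,0,0,0],[-0.03,0,0,0,0,0],[-0.06,0,0,0,0,0],[-0.06,0,0,0,0,0],[-0.06,0,0,0,0,0],[0,0,0,0,0,0]]]' 100 20
python3 - <<'E'
from h import *
plan([427,292,200],94)
s,c=snap('wrist','w4');s,c=snap('top','top4'); crop(c,'t4a',195,345,130,280,4); crop(c,'t4b',95,215,140,260,5)
s,c=snap('scene','scene4')
E
```

```text
time_s: 7.35
eef_pos: [645.4, -213.1, 228.9]
ee_rot: [0.521, 0.483, 0.514, -0.481]
force: [-0.0, 0.5, -0.9]
grip_width: 0.611
t 7.35 pos [ 645.4 -213.1  228.9] yaw 4.03 tilt x [ 0.0086 -0.0045 -1.    ] j [-0.49  0.67  0.97  0.    1.49 -0.56] F [-0.   0.5 -0.9] w 0.611
turn about tool x (rad): -1.570  then shift tool mm: x 28.9 y 519.1 z -182.6 dist 551 j6 now -0.56
```

View pics/scene4.png

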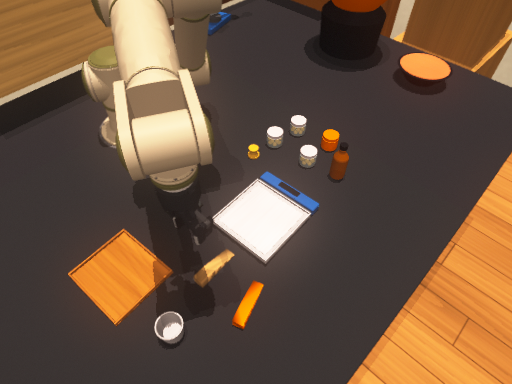

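View pics/w4.png

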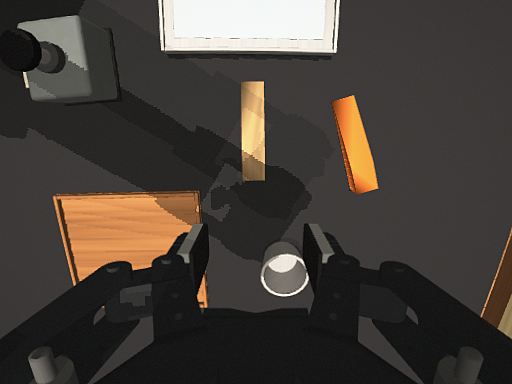

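View pics/top4.png

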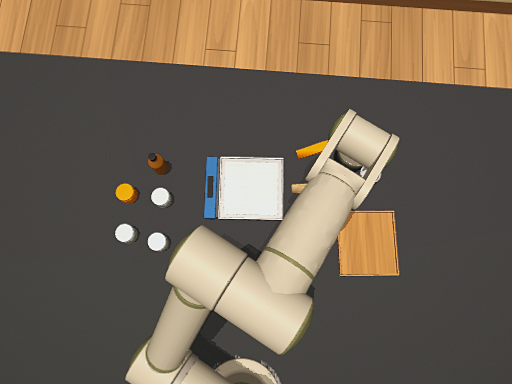

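Scene: the wedge lies free on the bench between platform and tray, the platform is flat, and all jars are as before. Next I'll rotate and go look at the jars with the wrist camera.

```bash
python3 -m jog '[[[0,0,0,-0.1745,0,0],[0,0,0,-0.1745,0,0],[0,0,0,-0.1745,0,0],[0,0,0,-0.1745,0,0],[0,0,0,-0.1745,0,0],[0,0,0,-0.1745,0,0],[0,0,0,-0.1745,0,0],[0,0,0,-0.1745,0,0],[0,0,0,-0.1745,0,0]]]' 0 20
python3 - <<'E'
from h import *
plan([590,330,230],94)
E
```

```text
time_s: 8.62
eef_pos: [643.6, -212.3, 221.1]
ee_rot: [0.705, -0.026, 0.708, 0.027]
force: [-1.1, -0.1, -1.2]
grip_width: 1.0
t 8.62 pos [ 643.6 -212.3  221.1] yaw 94.33 tilt x [-0.0033  0.0018 -1.    ] j [-0.49  0.68  0.98  0.    1.49 -2.14] F [-1.1 -0.1 -1.2] w 1.0
turn about tool x (rad): 0.006  then shift tool mm: x -8.9 y 544.7 z -15.6 dist 545 j6 now -2.14
```

```bash
python3 -m jog '[[[-0.001,0.0545,-0.0016,0.0006,0,0],[-0.001,0.0545,-0.0016,0.0006,0,0],[-0.001,0.0545,-0.0016,0.0006,0,0],[-0.001,0.0545,-0.0016,0.0006,0,0],[-0.001,0.0545,-0.0016,0.0006,0,0],[-0.001,0.0545,-0.0016,0.0006,0,0],[-0.001,0.0545,-0.0016,0.0006,0,0],[-0.001,0.0545,-0.0016,0.0006,0,0],[-0.001,0.0545,-0.0016,0.0006,0,0],[-0.001,0.0545,-0.0016,0.0006,0,0],[0,0,0,0,0,0]]]'
python3 - <<'E'
from h import *
plan([427,292,200],94)
s,c=snap('wrist','w5')
E
```

```text
time_s: 10.0
eef_pos: [589.9, 333.5, 230.8]
ee_rot: [0.705, -0.024, 0.708, 0.024]
force: [-0.3, -0.9, 0.3]
grip_width: 0.996
t 10.0 pos [589.9 333.5 230.8] yaw 93.92 tilt x [-3.6e-03 -7.0e-04 -1.0e+00] j [ 0.34  0.68  0.96  0.    1.51 -1.3 ] F [-0.3 -0.9  0.3] w 0.996
turn about tool x (rad): -0.001  then shift tool mm: x 30.8 y -30.0 z -165.4 dist 171 j6 now -1.30
```

View pics/w5.png

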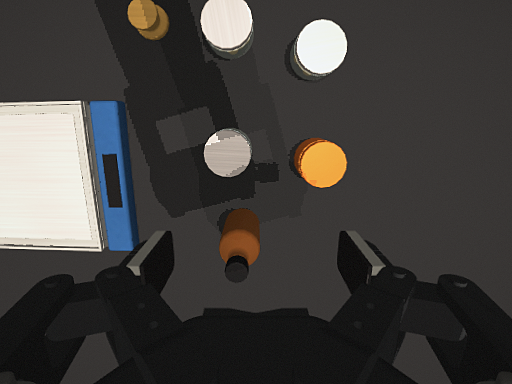

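Wrist view: white jars at (228,153), (227,25) and (321,47), orange look-alike at (323,163), knob at (143,14), oil bottle at (238,250).

```bash
python3 - <<'E'
from h import *
s=ctrl.sense();c=vision.capture('wrist')
for p,n in [((228,153),'A'),((227,25),'C'),((321,46.5),'B'),((323.5,163),'O')]: print(n,onz(c,*p,52,s).round(1))
print(onz(c,236,268,130,s),onz(c,143,10,36,s))
for p in [(122,250),(92,101),(103,248)]: print('pl/beam',onz(c,*p,26,s).round(1))
plan([568,297,150],94)
E
```

```text
A [567.4 296.6  52. ]
C [434.8 289.6  52. ]
B [448.8 388.8  52. ]
O [571.5 406.3  52. ]
[666.21335829 315.79878901 130.        ] [419.40153523 195.72616911  36.        ]
pl/beam [713.  153.7  26. ]
pl/beam [518.3 127.7  26. ]
pl/beam [712.1 127.   26. ]
t 10.1 pos [591.1 330.  231.4] yaw 93.69 tilt x [-0.0028 -0.0013 -1.    ] j [ 0.34  0.67  0.96 -0.    1.51 -1.3 ] F [-0.3 -1.1 -0.1] w 1.004
turn about tool x (rad): -0.005  then shift tool mm: x 81.4 y -31.3 z -25.4 dist 91 j6 now -1.30
```

```bash
python3 -m jog '[[[0.04,-0.0310,-0.025,-0.005,0,0],[0.04,0,0,0,0,0],[0,0,0,0,0,0]]]'
python3 - <<'E'
from h import *
plan([568.3,297.3,17],94)
E
```

```text
time_s: 10.48
eef_pos: [567.5, 295.7, 150.5]
ee_rot: [0.705, -0.024, 0.709, 0.023]
force: [-0.8, -0.1, 0.3]
grip_width: 1.002
t 10.47 pos [567.5 295.7 150.5] yaw 93.82 tilt x [-0.0061 -0.002  -1.    ] j [ 0.3   0.64  1.23 -0.    1.28 -1.34] F [-0.8 -0.1  0.3] w 1.002
turn about tool x (rad): -0.003  then shift tool mm: x 133.5 y 1.6 z 0.9 dist 134 j6 now -1.34
```

```bash
python3 -m jog '[[[0.04,0.0015,0.0005,0,0,0],[0.04,0,0,0,0,0],[0.03,0,0,0,0,0],[0.0235,0,0,0,0,0],[0,0,0,0,0,0],[0,0,0,0,0,0]]]' 0 20
python3 - <<'E'
from h import *
plan([568.3,297.3,17],94)
s,c=snap('wrist','w6')
E
```

```text
time_s: 11.22
eef_pos: [570.3, 299.2, 21.9]
ee_rot: [0.708, -0.024, 0.706, 0.024]
force: [-0.1, -0.7, -0.1]
grip_width: 0.998
t 11.22 pos [570.3 299.2  21.9] yaw 93.92 tilt x [ 2.9e-03  9.0e-04 -1.0e+00] j [ 0.3   0.79  1.32 -0.    1.02 -1.34] F [-0.1 -0.7 -0.1] w 0.998
turn about tool x (rad): -0.001  then shift tool mm: x 4.9 y -1.8 z -2.1 dist 6 j6 now -1.34
```

View pics/w6.png

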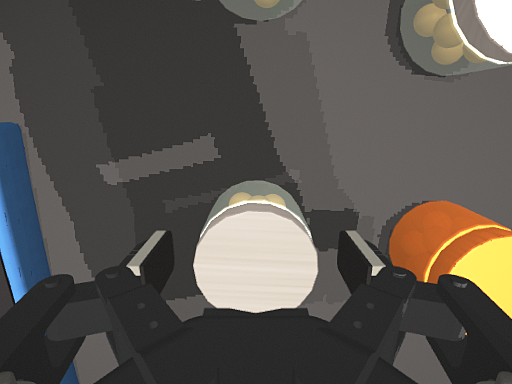

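```bash
python3 - <<'E'
from h import *
s=ctrl.sense();c=vision.capture('wrist')
print(onz(c,255.5,257.5,52,s)) ; print(onz(c,194,259,52,s),onz(c,318,259,52,s))
plan([568.3,298.5,18],94)
E
```

```text
[561.24670677 296.87119353  52.        ]
[563.79202051 271.25142808  52.        ] [560.26095612 323.02607826  52.        ]
t 11.32 pos [569.9 299.3  21.6] yaw 93.93 tilt x [ 2.7e-03  8.0e-04 -1.0e+00] j [ 0.3   0.79  1.32  0.    1.02 -1.34] F [-0.6 -0.4 -0.1] w 1.0
turn about tool x (rad): -0.001  then shift tool mm: x 3.6 y -0.7 z -1.7 dist 4 j6 now -1.34
```

```bash
python3 - <<'E'
from h import *
s=ctrl.sense();c=vision.capture('wrist')
print(onz(c,255.5,203.5,52,s),onz(c,255.5,313,52,s))
crop(c,'w6c',170,345,180,330,4)
E
```

```text
[537.35961982 295.26032519  52.        ] [588.5964259  298.78320701  52.        ]
```

View pics/w6c.png

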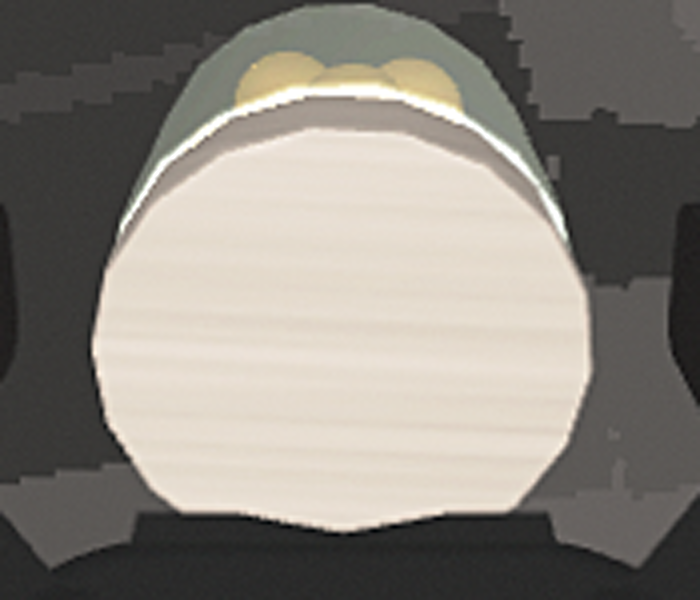

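```bash
python3 -m jog '[[[0.0036,-0.0007,-0.0015,0,0,0],[0,0,0,0,0,0],[0,0,0,0,0,0],[0,0,0,0,0,0]]]' 78 20
python3 -m jog '[[[0,0,0,0,0,0],[0,0,0,0,0,0],[0,0,0,0,0,0],[0,0,0,0,0,0],[0,0,0,0,0,0]]]' 115 20
python3 - <<'E'
from h import *
plan([568.3,297.3,17],94)
E
```

```text
time_s: 11.88
eef_pos: [567.5, 298.4, 16.2]
ee_rot: [0.707, -0.024, 0.707, 0.024]
force: [-0.0, 0.3, -0.3]
grip_width: 0.693
time_s: 12.5
eef_pos: [567.6, 298.4, 16.4]
ee_rot: [0.707, -0.024, 0.707, 0.024]
force: [-0.0, -0.1, 2.8]
grip_width: 0.647
t 12.5 pos [567.6 298.4  16.4] yaw 93.94 tilt x [ 4.e-04  1.e-04 -1.e+00] j [ 0.3   0.8   1.33 -0.    1.01 -1.34] F [-0.  -0.1  2.8] w 0.647
turn about tool x (rad): -0.001  then shift tool mm: x -0.6 y -1.1 z 0.6 dist 1 j6 now -1.34
```

```bash
python3 -m jog '[[[-0.01,0,0,0,0,0],[-0.04,0,0,0,0,0],[-0.05,0,0,0,0,0],[0,0,0,0,0,0]]]'
python3 - <<'E'
from h import *
plan([676.5,-5,110],94)
s,c=snap('wrist','w7')
E
```

```text
time_s: 13.0
eef_pos: [569.1, 299.0, 120.6]
ee_rot: [0.709, -0.024, 0.704, 0.025]
force: [-0.4, 0.3, -2.5]
grip_width: 0.649
t 13.0 pos [569.1 299.  120.6] yaw 93.95 tilt x [ 0.0071  0.0023 -1.    ] j [ 0.3   0.67  1.26  0.    1.2  -1.34] F [-0.4  0.3 -2.5] w 0.649
turn about tool x (rad): -0.001  then shift tool mm: x 10.6 y -310.7 z 86.0 dist 323 j6 now -1.34
```

View pics/w7.png

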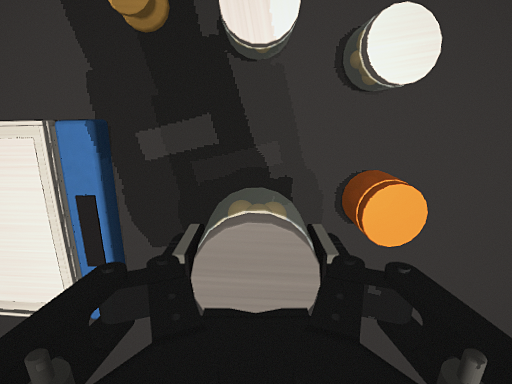

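The jar is held at (255,265). Moving to above the platform.

```bash
python3 -m jog '[[[0,-0.02,0.0055,0,0,0],[0,-0.045,0.0125,0,0,0],[0,-0.045,0.0125,0,0,0],[0,-0.045,0.0125,0,0,0],[0,-0.045,0.0125,0,0,0],[0,-0.045,0.0125,0,0,0],[0,-0.045,0.0125,0,0,0],[0,-0.0205,0.0055,0,0,0],[0,0,0,0,0,0],[0,0,0,0,0,0]]]'
python3 - <<'E'
from h import *
plan([676.5,-5,38],94)
s,c=snap('wrist','w8')
E
```

```text
time_s: 14.3
eef_pos: [674.1, -4.3, 115.7]
ee_rot: [0.706, -0.024, 0.707, 0.025]
force: [-0.3, -0.1, -1.7]
grip_width: 0.651
t 14.3 pos [674.1  -4.3 115.7] yaw 94.0 tilt x [-1.2e-03  6.0e-04 -1.0e+00] j [-0.18  0.75  1.14  0.    1.26 -1.82] F [-0.3 -0.1 -1.7] w 0.651
turn about tool x (rad): 0.000  then shift tool mm: x 77.7 y -0.9 z 2.3 dist 78 j6 now -1.82
```

View pics/w8.png

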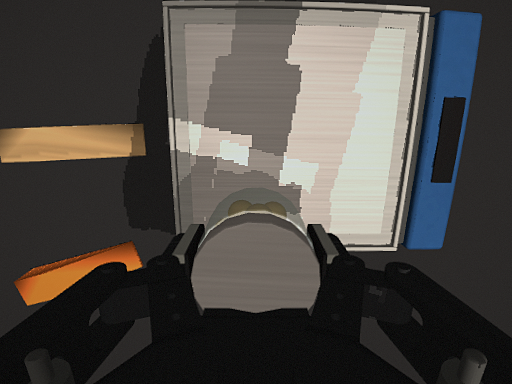

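```bash
python3 - <<'E'
from h import *
s=ctrl.sense();c=vision.capture('wrist')
for p in [(164,5),(429,11),(396,249),(176,236)]: print(onz(c,*p,26,s).round(1))
E
```

```text
[533.5 -82.8  26. ]
[521.4 113.4  26. ]
[715.1 124.9  26. ]
[715.7 -73.3  26. ]
```

```bash
python3 -m jog '[[[0.03,-0.0009,0.0023,0,0,0],[0.03,0,0,0,0,0],[0.0145,0,0,0,0,0],[0.004,0,0,0,0,0],[0,0,0,0,0,0],[0,0,0,0,0,0]]]'
python3 - <<'E'
from h import *
plan([676.5,-5,38],94)
E
```

```text
time_s: 15.15
eef_pos: [677.5, -6.3, 38.9]
ee_rot: [0.707, -0.024, 0.706, 0.024]
force: [-0.4, 0.4, -0.7]
grip_width: 0.648
t 15.15 pos [677.5  -6.3  38.9] yaw 93.94 tilt x [ 1.9e-03 -3.0e-04 -1.0e+00] j [-0.18  0.84  1.18  0.    1.12 -1.82] F [-0.4  0.4 -0.7] w 0.648
turn about tool x (rad): -0.001  then shift tool mm: x 0.9 y 1.3 z -0.9 dist 2 j6 now -1.82
```

```bash
python3 -m jog '[[[0.001,0,0,0,0,0],[0.001,0,0,0,0,0],[0,0,0,0,0,0]]]'
python3 -m jog '[[[0,0,0,0,0,0],[0,0,0,0,0,0],[0,0,0,0,0,0]]]' 60 20
python3 -m jog '[[[-0.03,0,0,0,0,0],[-0.06,0,0,0,0,0],[-0.03,0,0,0,0,0],[0,0,0,0,0,0],[0,0,0,0,0,0]]]' 0 20
python3 - <<'E'
from h import *
plan([447,290.3,150],94)
s,c=snap('wrist','w9')
E
```

```text
time_s: 15.52
eef_pos: [677.2, -6.3, 36.4]
ee_rot: [0.707, -0.024, 0.706, 0.024]
force: [-2.3, -0.2, 4.8]
grip_width: 0.648
time_s: 15.9
eef_pos: [677.0, -6.2, 35.6]
ee_rot: [0.707, -0.024, 0.707, 0.024]
force: [1.1, 0.2, 1.0]
grip_width: 0.761
time_s: 16.52
eef_pos: [676.5, -6.2, 154.2]
ee_rot: [0.706, -0.024, 0.707, 0.024]
force: [0.0, 0.3, -0.3]
grip_width: 0.999
t 16.52 pos [676.5  -6.2 154.2] yaw 93.94 tilt x [-2.2e-03  4.0e-04 -1.0e+00] j [-0.18  0.72  1.08  0.    1.34 -1.82] F [ 0.   0.3 -0.3] w 0.999
turn about tool x (rad): -0.001  then shift tool mm: x 4.2 y 311.7 z -208.2 dist 375 j6 now -1.82
```

View pics/w9.png

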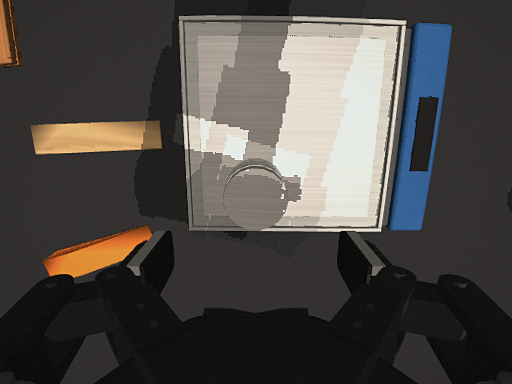

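The jar stands on the platform at (255,197). Next is the jar at (433,290).

```bash
python3 -m jog '[[[0,0.03,-0.0205,0,0,0],[0,0.045,-0.032,0,0,0],[0,0.045,-0.032,0,0,0],[0,0.045,-0.032,0,0,0],[0,0.045,-0.032,0,0,0],[0,0.045,-0.032,0,0,0],[0,0.0335,-0.024,0,0,0],[0,0.0195,-0.01,0,0,0],[0,0,0,0,0,0],[0,0,0,0,0,0]]]'
python3 - <<'E'
from h import *
plan([433,290.3,120],94)
s,c=snap('wrist','w10')
s,c=snap('top','top10')
E
```

```text
time_s: 17.82
eef_pos: [442.0, 285.7, 155.0]
ee_rot: [0.706, -0.024, 0.707, 0.024]
force: [0.2, -1.2, -0.1]
grip_width: 1.001
t 17.82 pos [442.  285.7 155. ] yaw 93.92 tilt x [-1.1e-03 -6.0e-04 -1.0e+00] j [ 0.35  0.4   1.61 -0.    1.13 -1.29] F [ 0.2 -1.2 -0.1] w 1.001
turn about tool x (rad): -0.001  then shift tool mm: x 35.0 y 5.2 z -8.7 dist 36 j6 now -1.29
```

View pics/w10.png

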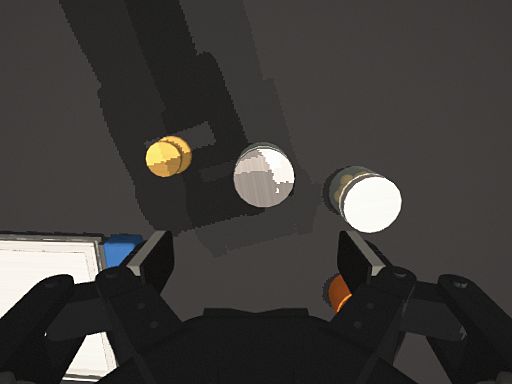

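View pics/top10.png

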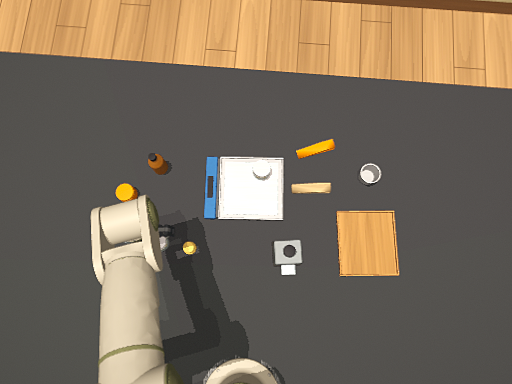

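```bash
python3 - <<'E'
from h import *
s=ctrl.sense();c=vision.capture('wrist')
print('C',onz(c,264.5,177,52,s).round(1),'B',onz(c,370.5,202,52,s).round(1),'knob',onz(c,165,158,36,s).round(1))
plan([433,290.3,18],94)
E
```

```text
C [428.1 290.7  52. ] B [444.6 388.6  52. ] knob [419.8 198.1  36. ]
t 17.98 pos [442.2 285.5 155.4] yaw 93.87 tilt x [-5.e-04 -3.e-04 -1.e+00] j [ 0.35  0.4   1.61 -0.    1.14 -1.29] F [-0.3 -0.2  0.8] w 0.997
turn about tool x (rad): -0.002  then shift tool mm: x 137.4 y 5.4 z -8.9 dist 138 j6 now -1.29
```

```bash
python3 -m jog '[[[0.03,0.0055,-0.012,0,0,0],[0.04,0,0,0,0,0],[0.03,0,0,0,0,0],[0.025,0,0,0,0,0],[0.012,0,0,0,0,0],[0,0,0,0,0,0],[0,0,0,0,0,0]]]' 0 20
python3 - <<'E'
from h import *
plan([430,290.5,16.5],94)
s,c=snap('wrist','w11')
E
```

```text
time_s: 18.85
eef_pos: [430.1, 291.1, 19.6]
ee_rot: [0.707, -0.024, 0.706, 0.024]
force: [0.1, 0.5, 0.1]
grip_width: 0.999
t 18.85 pos [430.1 291.1  19.6] yaw 93.93 tilt x [ 1.5e-03  6.0e-04 -1.0e+00] j [ 0.37  0.59  1.74 -0.    0.82 -1.27] F [0.1 0.5 0.1] w 0.999
turn about tool x (rad): -0.001  then shift tool mm: x 3.1 y -0.5 z -0.1 dist 3 j6 now -1.27
```

View pics/w11.png

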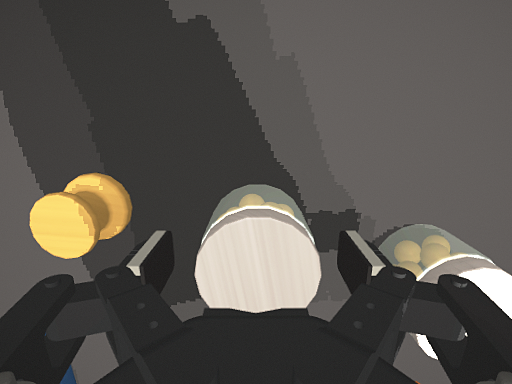

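Jar centred between the pads, with knob and the other jar clear. Closing.

```bash
python3 -m jog '[[[0.003,-0.0005,0,0,0,0],[0,0,0,0,0,0],[0,0,0,0,0,0],[0,0,0,0,0,0]]]' 78 20
python3 -m jog '[[[0,0,0,0,0,0],[0,0,0,0,0,0],[0,0,0,0,0,0],[0,0,0,0,0,0],[0,0,0,0,0,0]]]' 115 20
python3 -m jog '[[[-0.01,0,0,0,0,0],[-0.04,0,0,0,0,0],[-0.05,0,0,0,0,0],[0,0,0,0,0,0],[0,0,0,0,0,0]]]'
python3 - <<'E'
from h import *
plan([577.5,-12.2,115],94)
E
```

```text
time_s: 19.4
eef_pos: [429.5, 290.5, 15.8]
ee_rot: [0.707, -0.024, 0.707, 0.024]
force: [-0.4, -0.4, -0.1]
grip_width: 0.694
time_s: 20.02
eef_pos: [429.6, 290.5, 15.9]
ee_rot: [0.707, -0.024, 0.707, 0.024]
force: [-1.1, -0.5, 5.1]
grip_width: 0.646
time_s: 20.65
eef_pos: [429.0, 290.2, 115.1]
ee_rot: [0.706, -0.024, 0.707, 0.024]
force: [0.8, -0.4, -2.3]
grip_width: 0.648
t 20.65 pos [429.  290.2 115.1] yaw 93.94 tilt x [-1.1e-03 -4.0e-04 -1.0e+00] j [ 0.37  0.43  1.68 -0.    1.03 -1.27] F [ 0.8 -0.4 -2.3] w 0.648
turn about tool x (rad): -0.001  then shift tool mm: x 0.1 y -312.1 z 127.0 dist 337 j6 now -1.27
```

```bash
python3 -m jog '[[[0,-0.0200,0.0080,0,0,0],[0,-0.045,0.0185,0,0,0],[0,-0.045,0.0185,0,0,0],[0,-0.045,0.0185,0,0,0],[0,-0.045,0.0185,0,0,0],[0,-0.045,0.0185,0,0,0],[0,-0.045,0.0185,0,0,0],[0,-0.0220,0.0080,0,0,0],[0,0,0,0,0,0],[0,0,0,0,0,0]]]'
python3 - <<'E'
from h import *
plan([577.5,-12.2,38],94)
E
```

```text
time_s: 21.9
eef_pos: [576.9, -10.8, 115.1]
ee_rot: [0.706, -0.024, 0.707, 0.025]
force: [-0.4, -0.2, -1.7]
grip_width: 0.648
t 21.9 pos [576.9 -10.8 115.1] yaw 94.0 tilt x [-1.6e-03  7.0e-04 -1.0e+00] j [-0.22  0.55  1.49  0.    1.11 -1.86] F [-0.4 -0.2 -1.7] w 0.648
turn about tool x (rad): -0.000  then shift tool mm: x 77.1 y -1.4 z 0.5 dist 77 j6 now -1.86
```

```bash
python3 -m jog '[[[0.03,-0.0014,0.0005,0,0,0],[0.03,0,0,0,0,0],[0.0135,0,0,0,0,0],[0.004,0,0,0,0,0],[0.001,0,0,0,0,0],[0,0,0,0,0,0],[0,0,0,0,0,0]]]'
python3 - <<'E'
from h import *
plan([577.5,-12.2,36.5],94)
E
```

```text
time_s: 22.78
eef_pos: [578.5, -13.5, 37.8]
ee_rot: [0.707, -0.024, 0.706, 0.024]
force: [-0.2, -0.9, -1.2]
grip_width: 0.645
t 22.77 pos [578.5 -13.5  37.8] yaw 93.94 tilt x [ 1.e-03 -2.e-04 -1.e+00] j [-0.23  0.65  1.54  0.    0.94 -1.87] F [-0.2 -0.9 -1.2] w 0.645
turn about tool x (rad): -0.001  then shift tool mm: x 1.3 y 1.4 z -0.9 dist 2 j6 now -1.87
```

```bash
python3 -m jog '[[[0.001,0,0,0,0,0],[0.0005,0,0,0,0,0],[0,0,0,0,0,0]]]'
python3 -m jog '[[[0,0,0,0,0,0],[0,0,0,0,0,0],[0,0,0,0,0,0]]]' 60 20
python3 -m jog '[[[-0.03,0,0,0,0,0],[-0.06,0,0,0,0,0],[-0.03,0,0,0,0,0],[0,0,0,0,0,0],[0,0,0,0,0,0]]]' 0 20
python3 - <<'E'
from h import *
plan([457,388,150],94)
s,c=snap('wrist','w12')
E
```

```text
time_s: 23.15
eef_pos: [578.3, -13.5, 35.9]
ee_rot: [0.707, -0.024, 0.707, 0.024]
force: [-1.6, 0.8, 2.6]
grip_width: 0.65
time_s: 23.52
eef_pos: [578.3, -13.4, 35.7]
ee_rot: [0.707, -0.024, 0.707, 0.024]
force: [0.2, 0.3, -0.3]
grip_width: 0.765
time_s: 24.15
eef_pos: [577.7, -13.3, 154.5]
ee_rot: [0.706, -0.024, 0.707, 0.024]
force: [-0.6, 0.6, -0.7]
grip_width: 1.0
t 24.15 pos [577.7 -13.3 154.5] yaw 93.94 tilt x [-1.9e-03  4.0e-04 -1.0e+00] j [-0.23  0.5   1.45  0.    1.19 -1.87] F [-0.6  0.6 -0.7] w 1.0
turn about tool x (rad): -0.001  then shift tool mm: x 4.5 y 408.8 z -92.4 dist 419 j6 now -1.87
```

View pics/w12.png

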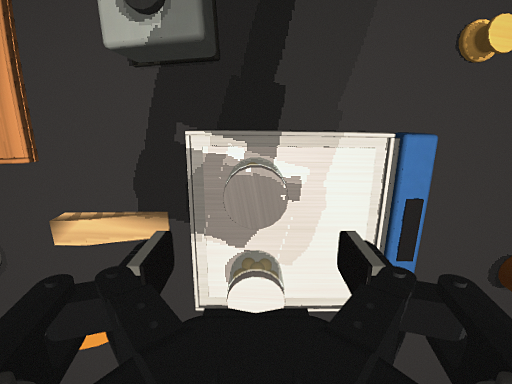

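Two jars stand on the platform at (255,195) and (256,280). Now the third.

```bash
python3 -m jog '[[[0,0.03,-0.007,0,0,0],[0,0.05,-0.0115,0,0,0],[0,0.05,-0.0115,0,0,0],[0,0.05,-0.0115,0,0,0],[0,0.05,-0.0115,0,0,0],[0,0.05,-0.0115,0,0,0],[0,0.05,-0.0115,0,0,0],[0,0.05,-0.0115,0,0,0],[0,0.0290,-0.0045,0,0,0],[0,0,0,0,0,0],[0,0,0,0,0,0]]]'
python3 - <<'E'
from h import *
plan([447,389,120],94)
s,c=snap('wrist','w13')
E
```

```text
time_s: 25.58
eef_pos: [458.4, 387.4, 154.8]
ee_rot: [0.706, -0.025, 0.707, 0.024]
force: [-0.0, -0.4, 0.7]
grip_width: 0.997
t 25.57 pos [458.4 387.4 154.8] yaw 93.92 tilt x [-0.0014 -0.001  -1.    ] j [ 0.51  0.55  1.37 -0.    1.22 -1.13] F [-0.  -0.4  0.7] w 0.997
turn about tool x (rad): -0.001  then shift tool mm: x 34.8 y 2.4 z -11.2 dist 37 j6 now -1.13
```

View pics/w13.png

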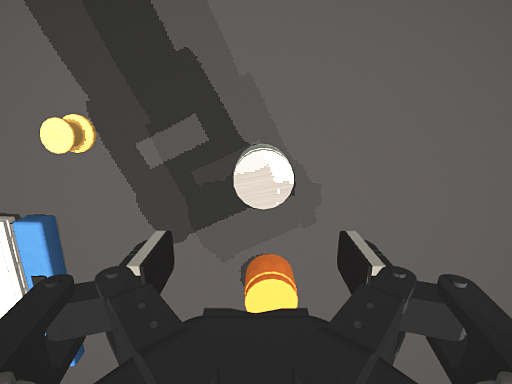

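```bash
python3 - <<'E'
from h import *
s=ctrl.sense();c=vision.capture('wrist')
p=onz(c,264,177,52,s); print(p)
plan([p[0]+1.5,p[1],16.5],94)
E
```

```text
[444.42380413 391.85951449  52.        ]
t 25.68 pos [458.7 387.2 155.3] yaw 93.86 tilt x [-7.e-04 -5.e-04 -1.e+00] j [ 0.51  0.55  1.37 -0.    1.22 -1.13] F [ 0.4 -0.2 -0.5] w 1.001
turn about tool x (rad): -0.002  then shift tool mm: x 138.8 y 5.6 z -12.4 dist 139 j6 now -1.13
```

```bash
python3 -m jog '[[[0.03,0.005,-0.012,0,0,0],[0.04,0,0,0,0,0],[0.03,0,0,0,0,0],[0.025,0,0,0,0,0],[0.0135,0,0,0,0,0],[0,0,0,0,0,0],[0,0,0,0,0,0]]]' 0 20
python3 - <<'E'
from h import *
plan([446,392,16.5],94)
s,c=snap('wrist','w14')
E
```

```text
time_s: 26.55
eef_pos: [446.7, 392.6, 18.2]
ee_rot: [0.707, -0.024, 0.706, 0.025]
force: [-0.7, 0.5, 0.4]
grip_width: 1.0
t 26.55 pos [446.7 392.6  18.2] yaw 93.93 tilt x [ 1.5e-03  8.0e-04 -1.0e+00] j [ 0.52  0.71  1.5  -0.    0.93 -1.12] F [-0.7  0.5  0.4] w 1.0
turn about tool x (rad): -0.001  then shift tool mm: x 1.7 y -0.5 z -0.7 dist 2 j6 now -1.12
```

View pics/w14.png

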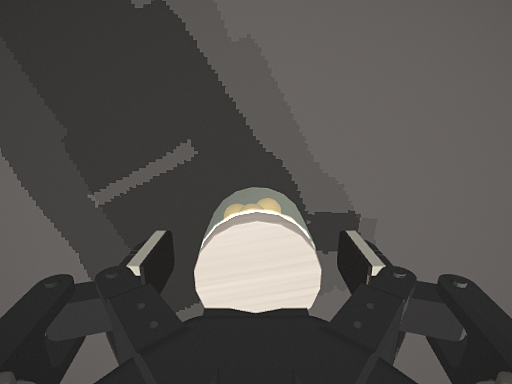

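Centred. Grasp and lift.

```bash
python3 -m jog '[[[0.001,-0.0005,0,0,0,0],[0,0,0,0,0,0],[0,0,0,0,0,0],[0,0,0,0,0,0]]]' 78 20
python3 -m jog '[[[0,0,0,0,0,0],[0,0,0,0,0,0],[0,0,0,0,0,0],[0,0,0,0,0,0],[0,0,0,0,0,0]]]' 115 20
python3 -m jog '[[[-0.01,0,0,0,0,0],[-0.04,0,0,0,0,0],[-0.05,0,0,0,0,0],[0,0,0,0,0,0],[0,0,0,0,0,0]]]'
python3 - <<'E'
from h import *
plan([623,60.5,115],94)
E
```

```text
time_s: 27.1
eef_pos: [446.1, 391.9, 16.2]
ee_rot: [0.707, -0.024, 0.707, 0.024]
force: [0.7, -0.5, -0.7]
grip_width: 0.695
time_s: 27.72
eef_pos: [446.1, 392.0, 16.4]
ee_rot: [0.707, -0.024, 0.707, 0.024]
force: [-1.0, -0.1, 4.7]
grip_width: 0.651
time_s: 28.35
eef_pos: [445.5, 391.6, 115.3]
ee_rot: [0.706, -0.025, 0.707, 0.024]
force: [-0.5, -0.1, -1.8]
grip_width: 0.651
t 28.35 pos [445.5 391.6 115.3] yaw 93.94 tilt x [-1.5e-03 -9.0e-04 -1.0e+00] j [ 0.52  0.58  1.44 -0.    1.13 -1.12] F [-0.5 -0.1 -1.8] w 0.651
turn about tool x (rad): -0.001  then shift tool mm: x 0.3 y -342.6 z 153.9 dist 376 j6 now -1.12
```

```bash
python3 -m jog '[[[0,-0.0200,0.0090,0,0,0],[0,-0.045,0.0200,0,0,0],[0,-0.045,0.0200,0,0,0],[0,-0.045,0.0200,0,0,0],[0,-0.045,0.0200,0,0,0],[0,-0.045,0.0200,0,0,0],[0,-0.045,0.0200,0,0,0],[0,-0.035,0.0165,0,0,0],[0,-0.0176,0.0085,0,0,0],[0,0,0,0,0,0],[0,0,0,0,0,0]]]'
python3 - <<'E'
from h import *
plan([623,60.5,38],94)
s,c=snap('wrist','w15')
E
```

```text
time_s: 29.72
eef_pos: [622.5, 62.1, 115.7]
ee_rot: [0.706, -0.025, 0.707, 0.025]
force: [-0.4, 1.0, -1.3]
grip_width: 0.657
t 29.73 pos [622.5  62.1 115.7] yaw 94.01 tilt x [-1.3e-03  4.0e-04 -1.0e+00] j [-0.09  0.64  1.32  0.    1.18 -1.73] F [-0.4  1.  -1.3] w 0.657
turn about tool x (rad): 0.000  then shift tool mm: x 77.7 y -1.6 z 0.4 dist 78 j6 now -1.73
```

View pics/w15.png

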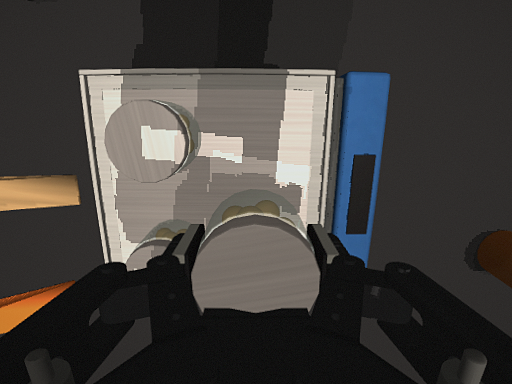

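```bash
python3 -m jog '[[[0.03,-0.0010,0.0004,0,0,0],[0.03,0,0,0,0,0],[0.0135,0,0,0,0,0],[0.004,0,0,0,0,0],[0.001,0,0,0,0,0],[0,0,0,0,0,0],[0,0,0,0,0,0]]]'
python3 - <<'E'
from h import *
plan([623,60.5,36.5],94)
E
```

```text
time_s: 30.65
eef_pos: [624.0, 59.7, 38.4]
ee_rot: [0.707, -0.024, 0.706, 0.024]
force: [-0.6, 0.7, -2.5]
grip_width: 0.649
t 30.65 pos [624.   59.7  38.4] yaw 93.94 tilt x [ 1.1e-03 -1.0e-04 -1.0e+00] j [-0.09  0.74  1.38  0.    1.02 -1.73] F [-0.6  0.7 -2.5] w 0.649
turn about tool x (rad): -0.001  then shift tool mm: x 1.9 y 0.9 z -1.0 dist 2 j6 now -1.73
```

```bash
python3 -m jog '[[[0.001,0,0,0,0,0],[0.001,0,0,0,0,0],[0,0,0,0,0,0]]]'
python3 -m jog '[[[0,0,0,0,0,0],[0,0,0,0,0,0],[0,0,0,0,0,0]]]' 60 20
python3 -m jog '[[[-0.03,0,0,0,0,0],[-0.06,0,0,0,0,0],[-0.06,0,0,0,0,0],[0,0,0,0,0,0],[0,0,0,0,0,0],[0,0,0,0,0,0]]]' - 20
python3 - <<'E'
from h import *
plan([430,-103,200],94)
s,c=snap('wrist','w16')
s,c=snap('top','top16'); crop(c,'t16',195,345,130,280,4)
E
```

```text
time_s: 31.02
eef_pos: [623.9, 59.7, 36.4]
ee_rot: [0.707, -0.024, 0.707, 0.024]
force: [-2.4, 0.2, 5.9]
grip_width: 0.651
time_s: 31.4
eef_pos: [623.7, 59.8, 35.6]
ee_rot: [0.707, -0.024, 0.707, 0.024]
force: [0.3, -0.3, 0.9]
grip_width: 0.764
time_s: 32.15
eef_pos: [623.2, 59.8, 184.0]
ee_rot: [0.706, -0.024, 0.708, 0.024]
force: [-0.3, 0.5, 0.1]
grip_width: 0.767
t 32.15 pos [623.2  59.8 184. ] yaw 93.94 tilt x [-2.9e-03  3.0e-04 -1.0e+00] j [-0.09  0.58  1.24  0.    1.32 -1.73] F [-0.3  0.5  0.1] w 0.767
turn about tool x (rad): -0.001  then shift tool mm: x -16.0 y -148.9 z -204.1 dist 253 j6 now -1.73
```

View pics/w16.png

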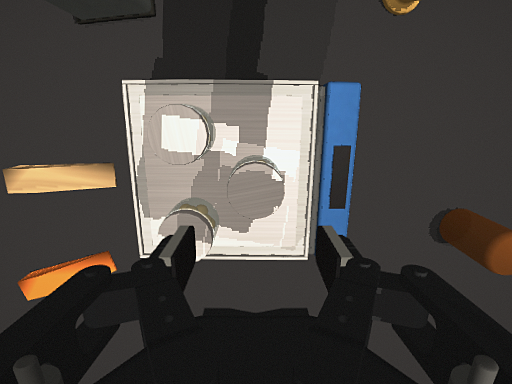

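View pics/top16.png

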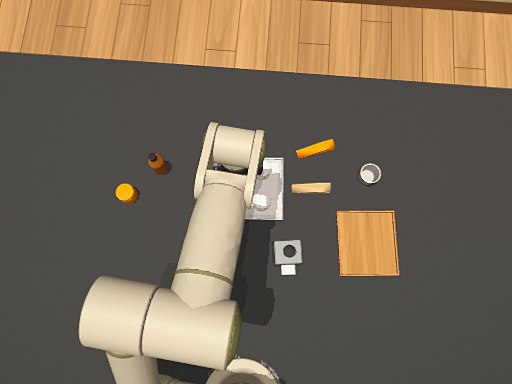

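All three jars stand on the platform. Next is the plunger: close the gripper and go above it.

```bash
python3 -m jog '[[[-0.002,-0.019,-0.023,0,0,0],[-0.002,-0.019,-0.023,0,0,0],[-0.002,-0.019,-0.023,0,0,0],[-0.002,-0.019,-0.023,0,0,0],[-0.002,-0.019,-0.023,0,0,0],[-0.002,-0.019,-0.023,0,0,0],[-0.002,-0.019,-0.023,0,0,0],[-0.002,-0.016,-0.020,0,0,0],[0,0,0,0,0,0],[0,0,0,0,0,0]]]' 255 20
python3 - <<'E'
from h import *
plan([430,-103,150],94)
s,c=snap('wrist','w17')
s,c=snap('scene','scene17')
E
```

```text
time_s: 33.5
eef_pos: [453.7, -101.1, 201.5]
ee_rot: [0.707, -0.024, 0.707, 0.024]
force: [0.5, 0.2, 0.3]
grip_width: 0.002
t 33.5 pos [ 453.7 -101.1  201.5] yaw 93.94 tilt x [-2.e-04  3.e-04 -1.e+00] j [-0.47  0.22  1.73  0.    1.2  -2.11] F [0.5 0.2 0.3] w 0.002
turn about tool x (rad): -0.001  then shift tool mm: x 51.5 y -0.3 z -23.8 dist 57 j6 now -2.11
```

View pics/w17.png

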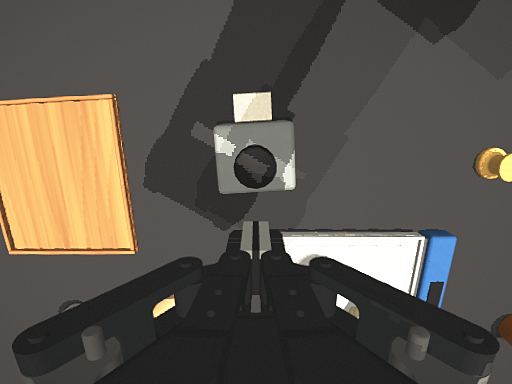

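View pics/scene17.png

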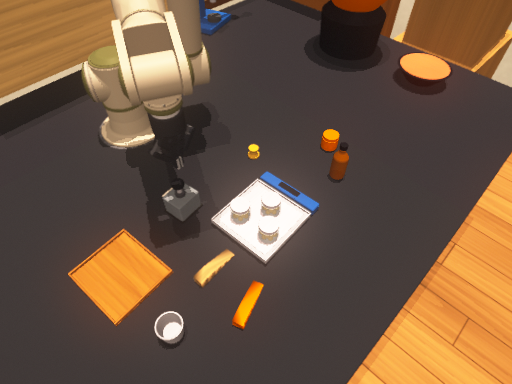

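Scene: three jars on the platform and no fourth anywhere. Wrist view: plunger head at (255,166), tray at (65,175).

```bash
python3 - <<'E'
from h import *
s=ctrl.sense();c=vision.capture('wrist')
p=onz(c,255,166,115,s);print(p)
plan([p[0]+1,p[1],135],94)
for q in [(117,95),(137,252),(14,252),(1,102)]: print('tray',onz(c,*q,14,s).round(1))
E
```

```text
[ 427.44163406 -104.85995477  115.        ]
t 33.65 pos [ 453.7 -100.9  201.5] yaw 93.99 tilt x [-3.e-04  2.e-04 -1.e+00] j [-0.47  0.22  1.73  0.    1.2  -2.11] F [-1.1 -0.7 -1.1] w 0.0
turn about tool x (rad): -0.000  then shift tool mm: x 66.5 y -2.2 z -25.5 dist 71 j6 now -2.11
tray [ 375.1 -264.3   14. ]
tray [ 568.9 -249.2   14. ]
tray [ 584.5 -422.1   14. ]
tray [ 388.5 -407.3   14. ]
```

```bash
python3 -m jog '[[[0.01,-0.002,-0.025,0,0,0],[0.03,0,0,0,0,0],[0.026,0,0,0,0,0],[0,0,0,0,0,0],[0.006,0,0,0,0,0],[0.004,0,0,0,0,0],[0,0,0,0,0,0]]]'
python3 - <<'E'
from h import *
plan([429,-104,107],94)
E
```

```text
time_s: 34.52
eef_pos: [428.7, -105.1, 125.8]
ee_rot: [0.707, -0.024, 0.707, 0.024]
force: [0.2, -1.0, -0.3]
grip_width: -0.001
t 34.52 pos [ 428.7 -105.1  125.8] yaw 93.94 tilt x [ 2.e-04 -1.e-04 -1.e+00] j [-0.51  0.27  1.89 -0.    0.99 -2.15] F [ 0.2 -1.  -0.3] w -0.001
turn about tool x (rad): -0.001  then shift tool mm: x 18.8 y 1.0 z 0.4 dist 19 j6 now -2.15
```

```bash
python3 -m jog '[[[0.004,0,0,0,0,0],[0.004,0,0,0,0,0],[0.004,0,0,0,0,0],[0.003,0,0,0,0,0],[0,0,0,0,0,0]]]'
python3 -m jog '[[[0.002,0,0,0,0,0],[0.001,0,0,0,0,0],[0,0,0,0,0,0]]]'
```

```text
time_s: 35.15
eef_pos: [429.0, -105.2, 111.0]
ee_rot: [0.707, -0.024, 0.706, 0.024]
force: [-1.1, 0.8, 8.4]
grip_width: -0.002
time_s: 35.52
eef_pos: [429.0, -105.2, 108.2]
ee_rot: [0.707, -0.025, 0.706, 0.024]
force: [-1.1, 1.6, 9.2]
grip_width: 0.001
```

```bash
python3 -m jog '[[[0.001,0,0,0,0,0],[0.001,0,0,0,0,0],[0,0,0,0,0,0]]]'
python3 -m jog '[[[0.001,0,0,0,0,0],[0,0,0,0,0,0]]]'
```

```text
time_s: 35.9
eef_pos: [429.0, -105.2, 106.9]
ee_rot: [0.707, -0.025, 0.706, 0.024]
force: [-3.9, 3.1, 19.0]
grip_width: 0.002
time_s: 36.15
eef_pos: [429.1, -105.3, 106.8]
ee_rot: [0.707, -0.025, 0.706, 0.024]
force: [-8.2, 4.2, 29.4]
grip_width: 0.0
```

The hard stop is reached: force jumped from 9 to 29 N at TCP z 107. I'll check the jars while still pressed, then lift.

```bash
python3 - <<'E'
from h import *
s,c=snap('top','top18'); crop(c,'t18',195,345,130,280,4); print(s['force'])
E
python3 -m jog '[[[-0.003,0,0,0,0,0],[-0.02,0,0,0,0,0],[-0.04,0,0,0,0,0],[-0.04,0,0,0,0,0],[0,0,0,0,0,0],[0,0,0,0,0,0]]]'
python3 - <<'E'
from h import *
s,c=snap('wrist','w18'); plan([560,-13,180],94)
E
```

```text
[-8.16432844  4.23003006 29.44780253]
time_s: 36.95
eef_pos: [428.2, -104.8, 206.7]
ee_rot: [0.706, -0.024, 0.707, 0.025]
force: [-0.7, 0.1, -0.6]
grip_width: 0.003
t 37.0 pos [ 428.1 -104.8  206.5] yaw 93.94 tilt x [-0.002   0.0011 -1.    ] j [-0.51  0.16  1.78  0.    1.2  -2.15] F [ 0.6 -0.9  0.9] w 0.002
turn about tool x (rad): -0.001  then shift tool mm: x 26.5 y 82.4 z 138.0 dist 163 j6 now -2.15
```

View pics/t18.png

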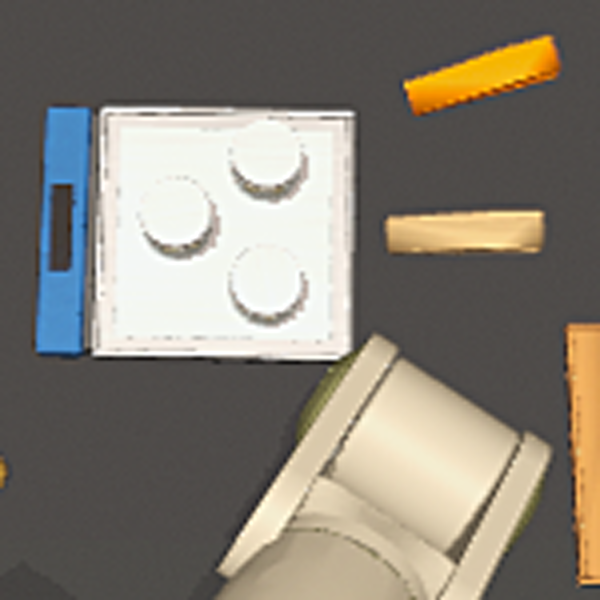

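View pics/w18.png

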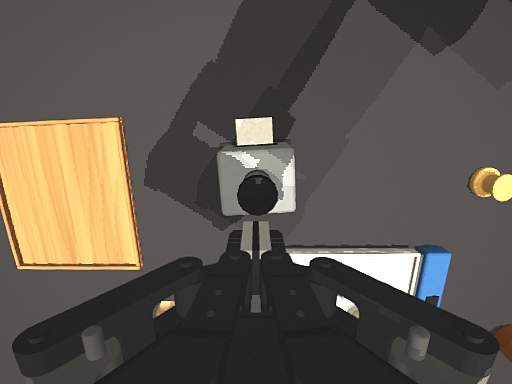

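Jars are unmoved on the platform during the press and the plunger head is up again (258,193). Now moving jars to the tray, near jar first.

```bash
python3 -m jog '[[[0,0.018,0.035,0,0,0],[0.01,0.018,0.035,0,0,0],[0.02,0.018,0.035,0,0,0],[0.02,0.018,0.035,0,0,0],[0.0015,0.0090,0.016,0,0,0],[0,0,0,0,0,0],[0,0,0,0,0,0]]]' 0 20
python3 - <<'E'
from h import *
s,c=snap('wrist','w19'); plan([578.3,-13.4,36],94)
E
```

```text
time_s: 37.88
eef_pos: [578.0, -13.9, 155.8]
ee_rot: [0.706, -0.024, 0.707, 0.024]
force: [0.1, -0.7, -0.5]
grip_width: 1.001
t 37.92 pos [578.  -14.  156.1] yaw 93.9 tilt x [-5.e-04  0.e+00 -1.e+00] j [-0.23  0.5   1.45 -0.    1.19 -1.87] F [-1.1 -0.2  0.5] w 0.999
turn about tool x (rad): -0.002  then shift tool mm: x 120.1 y 0.6 z 0.3 dist 120 j6 now -1.87
```

View pics/w19.png

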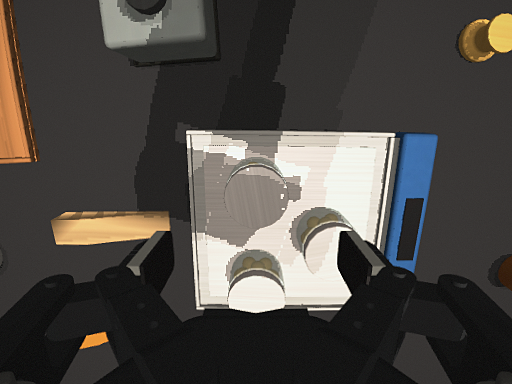

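The jar is exactly where I left it. Descending with a slightly narrower opening.

```bash
python3 -m jog '[[[0.02,0.0005,0,0,0,0],[0.04,0,0,0,0,0],[0.03,0,0,0,0,0],[0.02,0,0,0,0,0],[0.0095,0,0,0,0,0],[0,0,0,0,0,0],[0,0,0,0,0,0]]]' 40 20
python3 -m jog '[[[0,0,0,0,0,0],[0,0,0,0,0,0]]]' 78 20
python3 -m jog '[[[0,0,0,0,0,0],[0,0,0,0,0,0],[0,0,0,0,0,0],[0,0,0,0,0,0],[0,0,0,0,0,0]]]' 115 20
python3 -m jog '[[[-0.01,0,0,0,0,0],[-0.05,0,0,0,0,0],[-0.054,0,0,0,0,0],[0,0,0,0,0,0],[0,0,0,0,0,0]]]'
python3 - <<'E'
from h import *
plan([431,-376,150],94)
E
```

```text
time_s: 38.8
eef_pos: [579.1, -13.2, 37.7]
ee_rot: [0.707, -0.024, 0.706, 0.024]
force: [-0.7, 0.2, -0.3]
grip_width: 0.843
time_s: 39.05
eef_pos: [578.8, -13.0, 37.1]
ee_rot: [0.707, -0.024, 0.706, 0.024]
force: [-0.1, 1.0, -0.5]
grip_width: 0.694
time_s: 39.67
eef_pos: [578.8, -13.0, 37.2]
ee_rot: [0.707, -0.024, 0.707, 0.024]
force: [-1.9, -0.1, 5.3]
grip_width: 0.649
time_s: 40.3
eef_pos: [578.1, -12.9, 149.9]
ee_rot: [0.706, -0.024, 0.707, 0.024]
force: [0.0, 0.7, -2.5]
grip_width: 0.651
t 40.3 pos [578.1 -12.9 149.9] yaw 93.94 tilt x [-1.5e-03  4.0e-04 -1.0e+00] j [-0.22  0.51  1.45  0.    1.18 -1.86] F [ 0.   0.7 -2.5] w 0.651
turn about tool x (rad): -0.001  then shift tool mm: x -0.1 y -352.0 z -172.0 dist 392 j6 now -1.86
```

```bash
python3 -m jog '[[[0,-0.02,-0.0098,0,0,0],[0,-0.042,-0.0205,0,0,0],[0,-0.042,-0.0205,0,0,0],[0,-0.042,-0.0205,0,0,0],[0,-0.042,-0.0205,0,0,0],[0,-0.042,-0.0205,0,0,0],[0,-0.042,-0.0205,0,0,0],[0,-0.042,-0.0205,0,0,0],[0,-0.024,-0.012,0,0,0],[0,-0.014,-0.0067,0,0,0],[0,0,0,0,0,0],[0,0,0,0,0,0]]]'
python3 - <<'E'
from h import *
s,c=snap('wrist','w20'); plan([431,-376,24],94)
E
```

```text
time_s: 41.8
eef_pos: [431.6, -374.9, 150.3]
ee_rot: [0.707, -0.024, 0.707, 0.025]
force: [-0.5, -0.3, -1.8]
grip_width: 0.646
t 41.85 pos [ 431.7 -375.   150.5] yaw 94.01 tilt x [-2.e-04  6.e-04 -1.e+00] j [-0.92  0.5   1.47  0.    1.17 -2.56] F [-0.2  0.  -0.8] w 0.645
turn about tool x (rad): 0.000  then shift tool mm: x 126.5 y -1.0 z -0.8 dist 127 j6 now -2.56
```

View pics/w20.png

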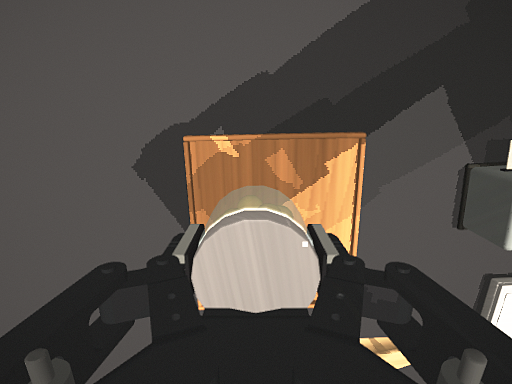

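```bash
python3 - <<'E'
from h import *
s=ctrl.sense();c=vision.capture('wrist')
a=onz(c,184,136.5,14,s);b=onz(c,365.5,132.5,14,s);print(a,b,np.linalg.norm(a-b),(a+b)/2)
E
```

```text
[ 390.16889483 -449.01586636   14.        ] [ 373.77517219 -273.68295092   14.        ] 176.0976586367694 [ 381.97203351 -361.34940864   14.        ]
```

```bash
python3 -m jog '[[[0.03,-0.001,-0.0008,0,0,0],[0.05,0,0,0,0,0],[0.03,0,0,0,0,0],[0.012,0,0,0,0,0],[0.0035,0,0,0,0,0],[0,0,0,0,0,0],[0,0,0,0,0,0]]]'
```

```text
time_s: 42.78
eef_pos: [430.9, -377.5, 26.3]
ee_rot: [0.707, -0.025, 0.706, 0.024]
force: [0.7, -0.2, -1.1]
grip_width: 0.649
```

```bash
python3 -m jog '[[[0.002,0,0,0,0,0],[0.001,0,0,0,0,0],[0,0,0,0,0,0]]]'
python3 -m jog '[[[0.0005,0,0,0,0,0],[0,0,0,0,0,0]]]'
```

```text
time_s: 43.15
eef_pos: [430.5, -377.1, 22.2]
ee_rot: [0.707, -0.024, 0.707, 0.024]
force: [-0.5, -0.6, -0.8]
grip_width: 0.652
time_s: 43.4
eef_pos: [430.5, -377.1, 22.2]
ee_rot: [0.707, -0.024, 0.707, 0.024]
force: [-2.7, 2.0, 5.9]
grip_width: 0.648
```

Touchdown at z 22.2. Release and lift.

```bash
python3 -m jog '[[[0,0,0,0,0,0],[0,0,0,0,0,0],[0,0,0,0,0,0]]]' 60 20
python3 -m jog '[[[-0.03,0,0,0,0,0],[-0.05,0,0,0,0,0],[-0.05,0,0,0,0,0],[0,0,0,0,0,0],[0,0,0,0,0,0]]]'
python3 - <<'E'
from h import *
s,c=snap('wrist','w21'); plan([623.7,59.8,155],94)
E
```

```text
time_s: 43.78
eef_pos: [430.5, -377.1, 21.6]
ee_rot: [0.707, -0.024, 0.707, 0.024]
force: [-0.0, -0.1, -0.1]
grip_width: 0.763
time_s: 44.4
eef_pos: [430.3, -376.8, 151.0]
ee_rot: [0.706, -0.024, 0.707, 0.025]
force: [0.2, -0.4, -0.2]
grip_width: 0.764
t 44.45 pos [ 430.1 -376.6  150.4] yaw 93.94 tilt x [-0.0014  0.0018 -1.    ] j [-0.92  0.5   1.47 -0.    1.18 -2.56] F [ 0.  -0.  -0.8] w 0.764
turn about tool x (rad): -0.001  then shift tool mm: x -4.6 y 421.8 z 223.6 dist 477 j6 now -2.56
```

View pics/w21.png

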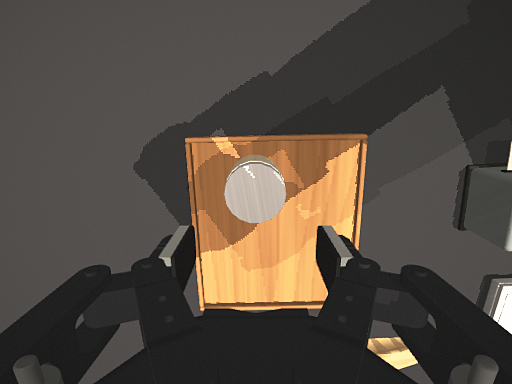

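First jar is upright in the tray at (255,190). Next jar.

```bash
python3 -m jog '[[[0,0.02,0.0106,0,0,0],[0,0.038,0.02015,0,0,0],[0,0.038,0.02015,0,0,0],[0,0.038,0.02015,0,0,0],[0,0.038,0.02015,0,0,0],[0,0.038,0.02015,0,0,0],[0,0.038,0.02015,0,0,0],[0,0.038,0.02015,0,0,0],[0,0.038,0.02015,0,0,0],[0,0.038,0.02015,0,0,0],[0,0.038,0.02015,0,0,0],[0,0.0218,0.0115,0,0,0]]]' 30 20
python3 -m jog '[[[0,0,0,0,0,0],[0,0,0,0,0,0]]]'
python3 - <<'E'
from h import *
s,c=snap('wrist','w22'); plan([623.7,59.8,36],94)
E
```

```text
time_s: 45.95
eef_pos: [624.3, 62.4, 150.6]
ee_rot: [0.706, -0.025, 0.707, 0.025]
force: [0.1, -0.6, 1.1]
grip_width: 0.881
time_s: 46.2
eef_pos: [624.0, 59.2, 151.1]
ee_rot: [0.706, -0.024, 0.707, 0.024]
force: [-0.5, -0.2, 0.2]
grip_width: 0.881
t 46.25 pos [624.1  58.7 151.3] yaw 93.91 tilt x [-9.e-04 -0.e+00 -1.e+00] j [-0.09  0.61  1.28 -0.    1.25 -1.73] F [-0.4 -0.6  0.2] w 0.883
turn about tool x (rad): -0.002  then shift tool mm: x 115.3 y 1.1 z -0.3 dist 115 j6 now -1.73
```

View pics/w22.png

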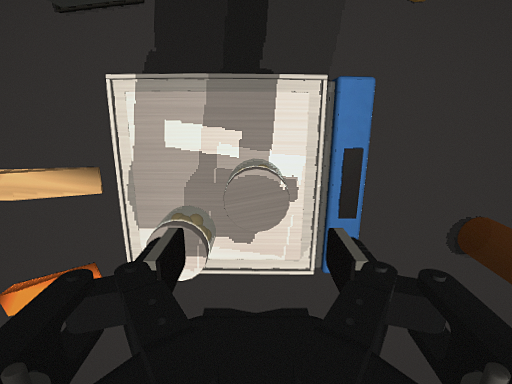

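```bash
python3 -m jog '[[[0.02,0.001,0,0,0,0],[0.04,0,0,0,0,0],[0.03,0,0,0,0,0],[0.02,0,0,0,0,0],[0.005,0,0,0,0,0],[0,0,0,0,0,0],[0,0,0,0,0,0]]]' 40 20
python3 -m jog '[[[0,0,0,0,0,0],[0,0,0,0,0,0]]]' 78 20
python3 -m jog '[[[0,0,0,0,0,0],[0,0,0,0,0,0],[0,0,0,0,0,0],[0,0,0,0,0,0],[0,0,0,0,0,0]]]' 115 20
python3 -m jog '[[[-0.01,0,0,0,0,0],[-0.05,0,0,0,0,0],[-0.054,0,0,0,0,0],[0,0,0,0,0,0],[0,0,0,0,0,0]]]'
python3 - <<'E'
from h import *
plan([479,-326.5,150],94)
E
```

```text
time_s: 47.12
eef_pos: [625.0, 59.9, 37.8]
ee_rot: [0.707, -0.024, 0.706, 0.024]
force: [-0.3, -0.1, 0.2]
grip_width: 0.84
time_s: 47.38
eef_pos: [624.6, 60.1, 37.1]
ee_rot: [0.707, -0.024, 0.707, 0.024]
force: [0.0, -0.5, 0.6]
grip_width: 0.691
time_s: 48.0
eef_pos: [624.7, 60.1, 37.1]
ee_rot: [0.707, -0.024, 0.707, 0.024]
force: [-1.1, -0.4, 5.7]
grip_width: 0.647
time_s: 48.62
eef_pos: [623.9, 60.2, 149.6]
ee_rot: [0.706, -0.024, 0.707, 0.024]
force: [0.5, -0.4, -2.3]
grip_width: 0.65
t 48.62 pos [623.9  60.2 149.6] yaw 93.94 tilt x [-2.e-03  2.e-04 -1.e+00] j [-0.09  0.61  1.28 -0.    1.25 -1.73] F [ 0.5 -0.4 -2.3] w 0.65
turn about tool x (rad): -0.001  then shift tool mm: x -0.4 y -375.6 z -171.5 dist 413 j6 now -1.73
```

```bash
python3 -m jog '[[[0,-0.02,-0.0091,0,0,0],[0,-0.042,-0.0192,0,0,0],[0,-0.042,-0.0192,0,0,0],[0,-0.042,-0.0192,0,0,0],[0,-0.042,-0.0192,0,0,0],[0,-0.042,-0.0192,0,0,0],[0,-0.042,-0.0192,0,0,0],[0,-0.042,-0.0192,0,0,0],[0,-0.042,-0.0192,0,0,0],[0,-0.0196,-0.0088,0,0,0],[0,0,0,0,0,0],[0,0,0,0,0,0]]]'
python3 - <<'E'
from h import *
s,c=snap('wrist','w23'); plan([479,-326.5,24],94)
E
```

```text
time_s: 50.12
eef_pos: [479.4, -325.3, 150.3]
ee_rot: [0.707, -0.024, 0.707, 0.025]
force: [-0.4, -0.2, -1.9]
grip_width: 0.648
t 50.17 pos [ 479.5 -325.2  150.5] yaw 94.02 tilt x [-4.e-04  7.e-04 -1.e+00] j [-0.8   0.51  1.45  0.    1.18 -2.44] F [ 1.5  0.6 -1.2] w 0.649
turn about tool x (rad): 0.000  then shift tool mm: x 126.5 y -1.3 z -0.6 dist 126 j6 now -2.44
```

View pics/w23.png

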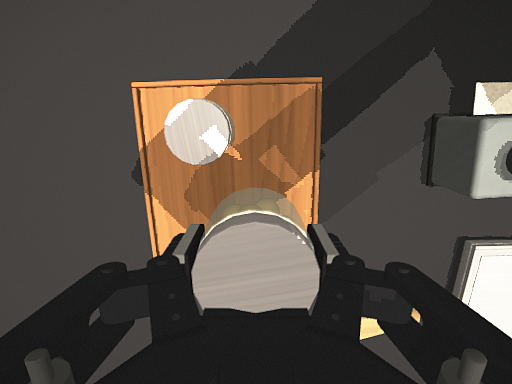

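```bash
python3 -m jog '[[[0.03,-0.001,-0.0006,0,0,0],[0.05,0,0,0,0,0],[0.03,0,0,0,0,0],[0.012,0,0,0,0,0],[0.0035,0,0,0,0,0],[0,0,0,0,0,0],[0,0,0,0,0,0]]]'
python3 -m jog '[[[0.002,0,0,0,0,0],[0.001,0,0,0,0,0],[0,0,0,0,0,0],[0,0,0,0,0,0]]]'
```

```text
time_s: 51.05
eef_pos: [479.1, -327.8, 26.3]
ee_rot: [0.707, -0.025, 0.706, 0.024]
force: [-0.6, -0.0, -1.7]
grip_width: 0.648
time_s: 51.55
eef_pos: [478.7, -327.4, 22.2]
ee_rot: [0.707, -0.024, 0.707, 0.024]
force: [0.6, -0.2, -1.0]
grip_width: 0.65
```

```bash
python3 -m jog '[[[0.0005,0,0,0,0,0],[0,0,0,0,0,0]]]'
python3 -m jog '[[[0,0,0,0,0,0],[0,0,0,0,0,0],[0,0,0,0,0,0]]]' 60 20
python3 -m jog '[[[-0.03,0,0,0,0,0],[-0.05,0,0,0,0,0],[-0.05,0,0,0,0,0],[0,0,0,0,0,0],[0,0,0,0,0,0]]]'
python3 - <<'E'
from h import *
plan([676.5,-6,155],94)
E
```

```text
time_s: 51.8
eef_pos: [478.7, -327.5, 22.2]
ee_rot: [0.707, -0.024, 0.707, 0.024]
force: [-3.0, 1.3, 5.8]
grip_width: 0.648
time_s: 52.18
eef_pos: [478.7, -327.5, 21.6]
ee_rot: [0.707, -0.024, 0.707, 0.024]
force: [0.2, 0.1, 0.3]
grip_width: 0.766
time_s: 52.8
eef_pos: [478.4, -327.1, 150.9]
ee_rot: [0.706, -0.024, 0.707, 0.025]
force: [0.3, 0.1, -0.7]
grip_width: 0.762
t 52.8 pos [ 478.4 -327.1  150.9] yaw 93.94 tilt x [-8.e-04  9.e-04 -1.e+00] j [-0.8   0.51  1.45  0.    1.19 -2.44] F [ 0.3  0.1 -0.7] w 0.762
turn about tool x (rad): -0.001  then shift tool mm: x -4.1 y 306.5 z 220.0 dist 377 j6 now -2.44
```

```bash
python3 -m jog '[[[0,0.02,0.0144,0,0,0],[0,0.038,0.0273,0,0,0],[0,0.038,0.0273,0,0,0],[0,0.038,0.0273,0,0,0],[0,0.038,0.0273,0,0,0],[0,0.038,0.0273,0,0,0],[0,0.038,0.0273,0,0,0],[0,0.038,0.0273,0,0,0],[0,0.0205,0.0146,0,0,0],[0,0,0,0,0,0],[0,0,0,0,0,0]]]' 30 20
python3 - <<'E'
from h import *
s,c=snap('wrist','w24'); plan([676.5,-6,36.5],94)
E
```

```text
time_s: 54.18
eef_pos: [676.6, -7.2, 150.5]
ee_rot: [0.706, -0.024, 0.707, 0.024]
force: [0.6, -1.0, 0.3]
grip_width: 0.88
t 54.23 pos [676.7  -7.5 150.9] yaw 93.89 tilt x [-1.4e-03  1.0e-04 -1.0e+00] j [-0.18  0.72  1.09 -0.    1.33 -1.82] F [ 0.8  0.3 -0.6] w 0.881
turn about tool x (rad): -0.002  then shift tool mm: x 114.4 y 1.5 z -0.1 dist 114 j6 now -1.82
```

View pics/w24.png

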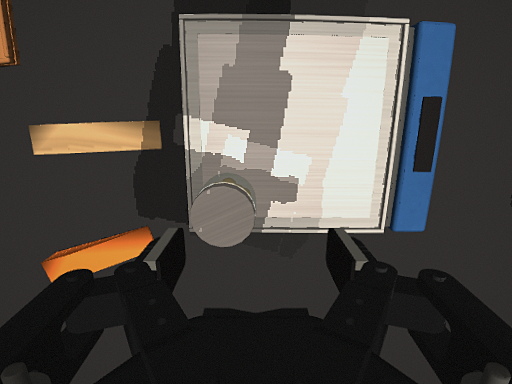

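This jar has been knocked: it's now at (222,213) rather than (255,197), near the platform's corner. Measuring.

```bash
python3 - <<'E'
from h import *
s=ctrl.sense();c=vision.capture('wrist'); crop(c,'w24c',150,300,140,260,4)
p=onz(c,222,214,72,s);print(p, onz(c,190,213,72,s),onz(c,254.5,213,72,s))
s2,c2=snap('scene','scene24'); crop(c2,'s24',190,330,160,270,5)
crop(vision.capture('top'),'t24',195,345,130,280,4)
E
```

```text
[690.33217479 -35.76128731  72.        ] [691.29153929 -61.99349555  72.        ] [687.65245449  -9.31213603  72.        ]
```

View pics/w24c.png

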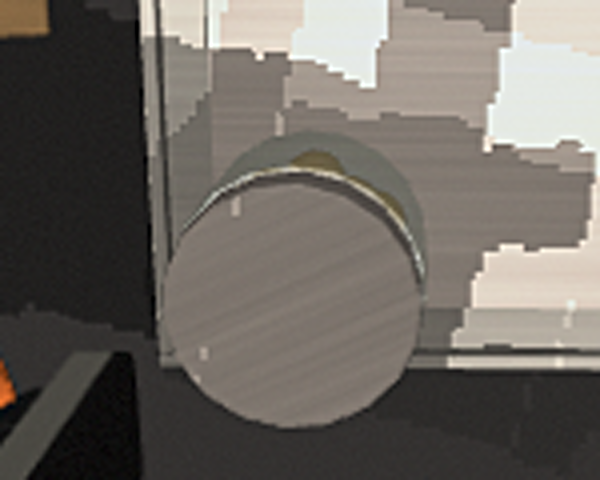

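View pics/s24.png

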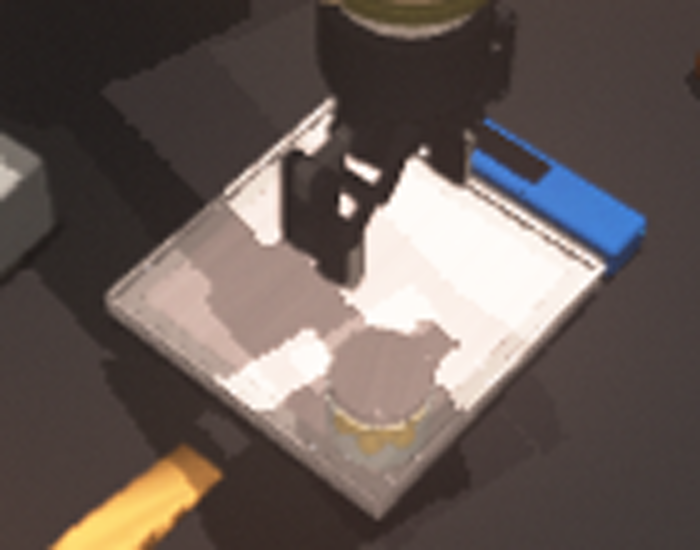

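The jar is upright at about (690.5,-35.5), inside the lip corner. I'll re-grasp slightly higher so the fingers clear the lip.

```bash
python3 - <<'E'
from h import *
plan([690.5,-35.5,110],94)
E
```

```text
t 54.38 pos [676.9  -7.4 151.7] yaw 93.88 tilt x [-2.e-04  0.e+00 -1.e+00] j [-0.18  0.72  1.09 -0.    1.33 -1.82] F [-0.4 -0.2  0.8] w 0.883
turn about tool x (rad): -0.002  then shift tool mm: x 41.7 y -29.0 z 11.6 dist 52 j6 now -1.82
```

```bash
python3 -m jog '[[[0,-0.029,0.0115,0,0,0],[0.042,0,0,0,0,0],[0,0,0,0,0,0],[0,0,0,0,0,0]]]' 10 20
python3 - <<'E'
from h import *
s,c=snap('wrist','w25'); plan([690.5,-35.5,39],94)
E
```

```text
time_s: 54.88
eef_pos: [691.1, -34.7, 111.4]
ee_rot: [0.707, -0.024, 0.706, 0.024]
force: [-0.1, 0.5, 0.1]
grip_width: 0.959
t 54.92 pos [691.3 -34.7 111.8] yaw 93.95 tilt x [ 2.7e-03 -6.0e-04 -1.0e+00] j [-0.22  0.79  1.07  0.    1.28 -1.86] F [-0.3  0.5 -0.3] w 0.96
turn about tool x (rad): -0.001  then shift tool mm: x 72.8 y -0.8 z -0.9 dist 73 j6 now -1.86
```

View pics/w25.png

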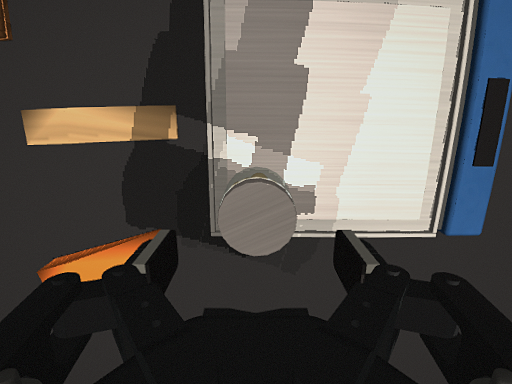

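```bash
python3 - <<'E'
from h import *
s=ctrl.sense();c=vision.capture('wrist'); p=onz(c,257.5,217.5,72,s); print(p); plan([p[0]+0.5,p[1],39],94)
E
```

```text
[691.38040926 -35.15439439  72.        ]
t 54.98 pos [691.3 -34.6 111.8] yaw 93.96 tilt x [ 2.9e-03 -6.0e-04 -1.0e+00] j [-0.22  0.79  1.07  0.    1.28 -1.86] F [ 0.4 -0.1  1.5] w 0.96
turn about tool x (rad): -0.001  then shift tool mm: x 72.8 y -0.6 z 0.5 dist 73 j6 now -1.86
```

```bash
python3 -m jog '[[[0.02,-0.0006,0,0,0,0],[0.03,0,0,0,0,0],[0.015,0,0,0,0,0],[0.0055,0,0,0,0,0],[0,0,0,0,0,0],[0,0,0,0,0,0]]]' 40 20
python3 -m jog '[[[0,0,0,0,0,0],[0,0,0,0,0,0]]]' 78 20
python3 -m jog '[[[0,0,0,0,0,0],[0,0,0,0,0,0],[0,0,0,0,0,0],[0,0,0,0,0,0],[0,0,0,0,0,0]]]' 115 20
python3 -m jog '[[[-0.01,0,0,0,0,0],[-0.05,0,0,0,0,0],[-0.052,0,0,0,0,0],[0,0,0,0,0,0],[0,0,0,0,0,0]]]'
python3 - <<'E'
from h import *
plan([534.6,-369.5,150],94)
s,c=snap('wrist','w26')
E
```

```text
time_s: 55.72
eef_pos: [691.3, -35.4, 40.4]
ee_rot: [0.707, -0.024, 0.706, 0.024]
force: [1.0, 0.2, -0.3]
grip_width: 0.843
time_s: 55.98
eef_pos: [690.9, -35.3, 39.6]
ee_rot: [0.707, -0.024, 0.706, 0.024]
force: [-0.3, -0.3, -0.4]
grip_width: 0.695
time_s: 56.6
eef_pos: [690.9, -35.2, 39.6]
ee_rot: [0.707, -0.024, 0.706, 0.024]
force: [-1.9, -0.1, 5.6]
grip_width: 0.648
time_s: 57.22
eef_pos: [690.2, -35.2, 150.1]
ee_rot: [0.706, -0.024, 0.707, 0.024]
force: [0.6, 0.1, -2.0]
grip_width: 0.647
t 57.23 pos [690.2 -35.2 150.1] yaw 93.94 tilt x [-1.9e-03  3.0e-04 -1.0e+00] j [-0.22  0.76  1.03 -0.    1.36 -1.86] F [ 0.6  0.1 -2. ] w 0.647
turn about tool x (rad): -0.001  then shift tool mm: x 0.1 y -322.6 z -178.5 dist 369 j6 now -1.86
```

View pics/w26.png

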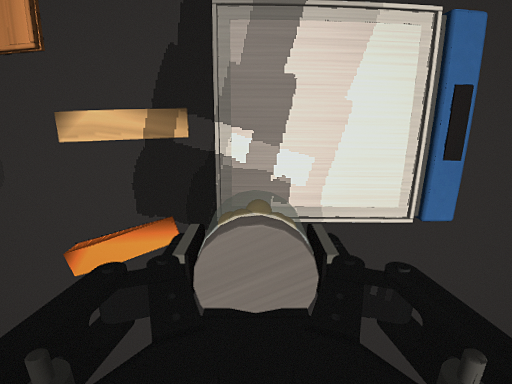

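```bash
python3 -m jog '[[[0,-0.02,-0.0111,0,0,0],[0,-0.04,-0.0221,0,0,0],[0,-0.04,-0.0221,0,0,0],[0,-0.04,-0.0221,0,0,0],[0,-0.04,-0.0221,0,0,0],[0,-0.04,-0.0221,0,0,0],[0,-0.04,-0.0221,0,0,0],[0,-0.04,-0.0221,0,0,0],[0,-0.0226,-0.0127,0,0,0],[0,0,0,0,0,0],[0,0,0,0,0,0]]]'
python3 - <<'E'
from h import *
s,c=snap('wrist','w27'); plan([534.6,-369.5,28],94)
E
```

```text
time_s: 58.65
eef_pos: [534.5, -368.9, 150.6]
ee_rot: [0.706, -0.024, 0.707, 0.025]
force: [-0.4, -0.2, -1.8]
grip_width: 0.647
t 58.7 pos [ 534.9 -368.6  150.8] yaw 93.99 tilt x [-5.e-04  7.e-04 -1.e+00] j [-0.78  0.66  1.2   0.    1.28 -2.42] F [ 0.5 -0.5 -1.3] w 0.65
turn about tool x (rad): -0.000  then shift tool mm: x 122.8 y -0.9 z -0.3 dist 123 j6 now -2.42
```

View pics/w27.png

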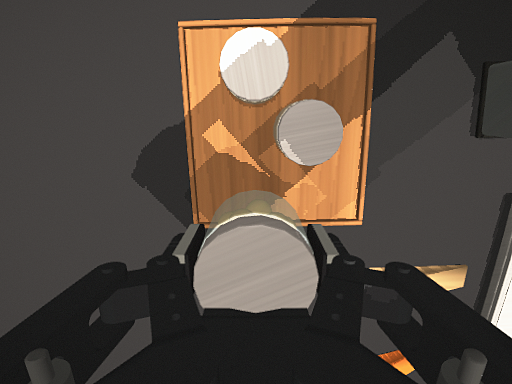

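```bash
python3 - <<'E'
from h import *
s=ctrl.sense();c=vision.capture('wrist')
for q in [(195,226),(362,223),(180,24),(376,19)]: print(onz(c,*q,14,s).round(1))
E
python3 -m jog '[[[0.03,-0.001,0,0,0,0],[0.05,0,0,0,0,0],[0.03,0,0,0,0,0],[0.01,0,0,0,0,0],[0.0025,0,0,0,0,0],[0,0,0,0,0,0],[0,0,0,0,0,0]]]'
```

```text
[ 585.8 -430.7   14. ]
[ 570.4 -254.7   14. ]
[ 393.5 -447.7   14. ]
[ 376.1 -273.    14. ]
time_s: 59.62
eef_pos: [535.3, -370.7, 29.9]
ee_rot: [0.707, -0.025, 0.706, 0.024]
force: [-0.1, 0.6, -1.1]
grip_width: 0.651
```

```bash
python3 -m jog '[[[0.002,0,0,0,0,0],[0.001,0,0,0,0,0],[0,0,0,0,0,0],[0,0,0,0,0,0]]]'
python3 -m jog '[[[0.001,0,0,0,0,0],[0,0,0,0,0,0]]]'
```

```text
time_s: 60.12
eef_pos: [534.9, -370.4, 25.7]
ee_rot: [0.707, -0.024, 0.707, 0.024]
force: [-0.9, 0.1, -1.7]
grip_width: 0.651
time_s: 60.38
eef_pos: [534.9, -370.4, 24.7]
ee_rot: [0.707, -0.024, 0.707, 0.024]
force: [-0.2, 0.4, -1.0]
grip_width: 0.646
```

```bash
python3 -m jog '[[[0.0005,0,0,0,0,0],[0,0,0,0,0,0]]]'
python3 -m jog '[[[0,0,0,0,0,0],[0,0,0,0,0,0],[0,0,0,0,0,0]]]' 60 20
python3 -m jog '[[[-0.03,0,0,0,0,0],[-0.05,0,0,0,0,0],[-0.05,0,0,0,0,0],[-0.04,0.0,0.04,0,0,0],[0,0,0.04,0,0,0],[0,0,0,0,0,0],[0,0,0,0,0,0]]]'
python3 - <<'E'
from h import *
plan(None)
s,c=snap('wrist','w28');s,c=snap('scene','scene28')
E
```

```text
time_s: 60.62
eef_pos: [534.9, -370.4, 24.6]
ee_rot: [0.707, -0.024, 0.707, 0.024]
force: [-2.2, 1.8, 4.9]
grip_width: 0.647
time_s: 61.0
eef_pos: [534.9, -370.4, 24.1]
ee_rot: [0.707, -0.024, 0.707, 0.024]
force: [-0.1, 0.4, 0.1]
grip_width: 0.764
time_s: 61.88
eef_pos: [614.1, -364.9, 193.6]
ee_rot: [0.706, -0.024, 0.707, 0.024]
force: [-1.0, 0.4, 0.1]
grip_width: 0.761
t 61.88 pos [ 614.1 -364.9  193.6] yaw 93.93 tilt x [-1.1e-03  6.0e-04 -1.0e+00] j [-0.7   0.79  0.86 -0.    1.5  -2.34] F [-1.   0.4  0.1] w 0.761
```

View pics/w28.png

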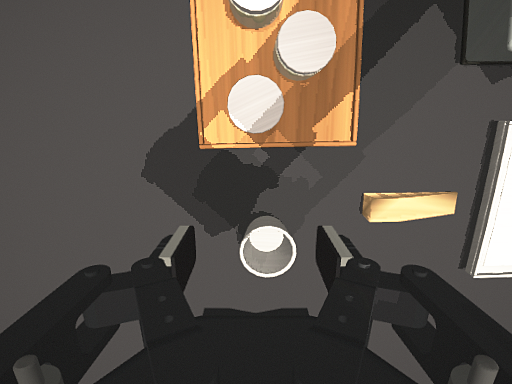

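View pics/scene28.png

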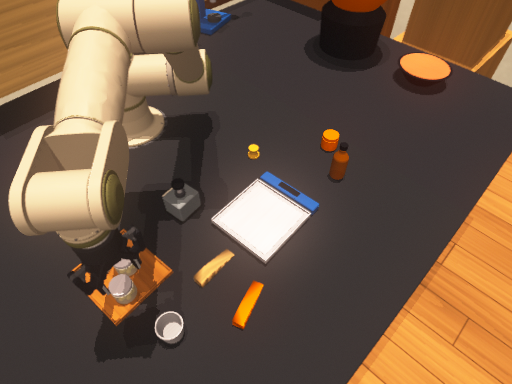

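All three jars are in the tray. I'll move the arm aside for a clear final check.

```bash
python3 -m jog '[[[-0.005,0.045,0,0,0,0],[-0.005,0.045,0,0,0,0],[-0.005,0.045,0,0,0,0],[-0.005,0.045,0,0,0,0],[-0.005,0.045,0,0,0,0],[-0.005,0.045,0,0,0,0],[-0.005,0.045,0,0,0,0],[-0.005,0.045,0,0,0,0],[-0.005,0.045,0,0,0,0],[0,0.045,0,0,0,0],[0,0,0,0,0,0],[0,0,0,0,0,0]]]'
python3 - <<'E'
from h import *
s,c=snap('top','top29'); crop(c,'t29',260,410,130,280,4)
s,c=snap('scene','scene29'); crop(c,'s29',60,330,160,345,3)
print(np.round(s['force'],1), 'plunger top',onz(c,178.5,183.5,115))
E
```

```text
time_s: 63.48
eef_pos: [583.6, 83.1, 239.4]
ee_rot: [0.707, -0.024, 0.707, 0.024]
force: [0.2, 0.7, 0.1]
grip_width: 0.764
[ 0.7 -0.1  0.9] plunger top [ 437.08633303 -103.57212127  115.        ]
```

View pics/t29.png

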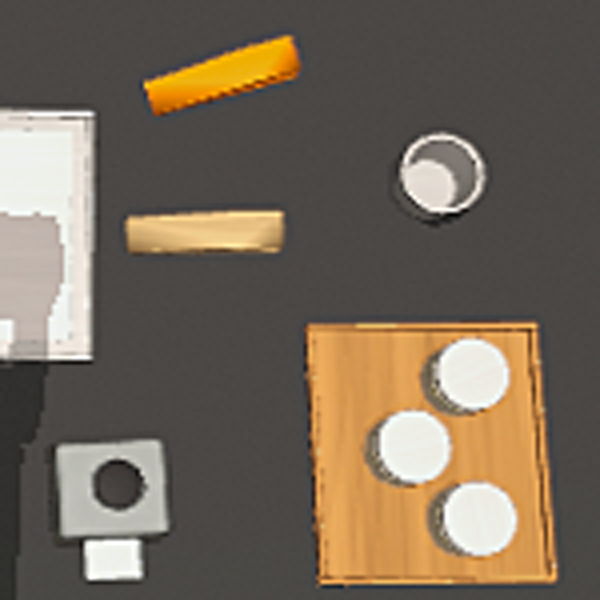

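View pics/s29.png

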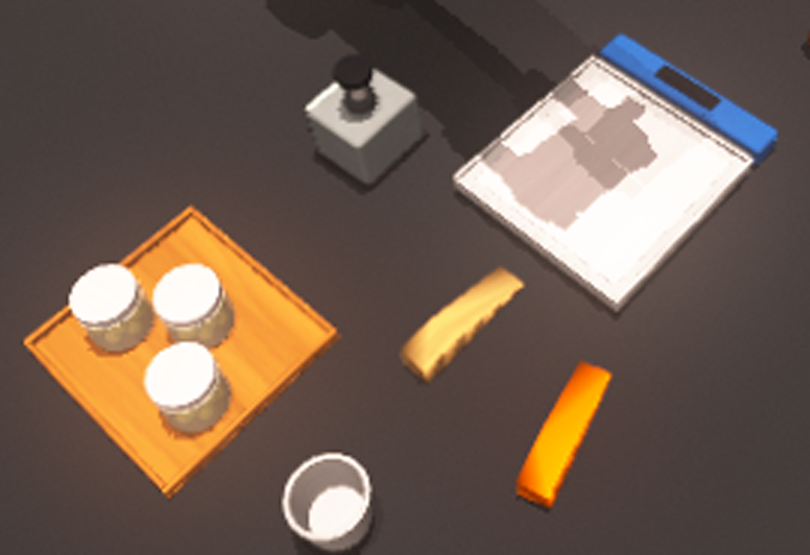

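The final pictures show three jars upright in the tray and the plunger up with its stem visible. The platform is empty and flat, the wedge lies clear on the bench, and the bystanders are untouched. Handing in.

```bash
python3 - <<'E'
from h import *
print(workorder.finish_job(), ctrl.sense()['time_s'])
E
```

```text
the job is handed in; nothing more can be done
the job is handed in; nothing more can be done
```

The job is done and handed in at about 64 s; no verdict was reported.

- **Wedge:** I pulled the wooden wedge out and left it on the bench about 27 mm clear of the platform, which lies flat.
- **Jars on the platform:** There were three jars (no fourth anywhere). I stood all three on the platform with a 20 N grip.
- **Plunger:** I pressed it to its hard stop with all three jars on the platform. The force jumped from 9 to 29 N at the stop. It came back up when I lifted off.
- **Jars in the tray:** All three jars now stand in the tray. One had been knocked about 30 mm on the platform after the press; it was still upright, so I measured it again and re-gripped it.

**Last checks:** The final top and scene pictures show the three jars upright in the tray, the plunger up, and the platform flat and empty. The knob, oil bottle and cup look unmoved. The tool touches nothing, with about 1 N of residual force.

**Disagreements:** The cameras differed by 4 to 7 mm on some positions, for example 428 against 435 mm for one jar's x. That was within the gripper's margin. My last plunger x from the scene camera was 437 mm against 428 to 433 mm before; I put this down to a rough pixel reading.

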